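Load test cards into the reader tray as a shingled row and bolt it home

TASK

Load the card reader: draw the red bolt fully back, pull the tray all the way out towards you, and fan all the test cards that are there into one straight overlapping row down the middle of the tray, label side up and coloured label ends towards the blue end stop. The first card goes close to the stop with its label end resting on the blue step, and each further card rests its label end on the one before, overlapping it by roughly 30 mm so that every label shows. Then push the tray fully home and shoot the bolt fully into its keeper; leave the bottle, jar and vial rack alone.

Things in the scene. Friction and masses are not known exactly. Their poses are not given: they have to be found in the camera images.
- station: Fixed reading station: grey base plate and, beyond the tray, a white reader block 100 x 300 mm, top 79 mm above the bench, near face 105 mm beyond the origin. Origin on the bench, under the middle of the tray when that is home; x axis points away from the robot (tray home direction), y along the tray to the robot's left, z up.
- tray (a joint): Sliding aluminium tray: 0 = fully home, 0.06 = fully out along the station's -x (towards the robot). Friction 2.5 N; stays where left; locked while the bolt is shot. Its floor is flat and rimless, 30 mm above the bench, 310 mm long (y), from 80 mm nearer to 90 mm beyond its centre line. At the -y end: blue end stop, 16 mm high, 120 wide, then a blue step 6 mm high, 80 wide, ending 34 mm from the stop.
- tray_start (a point): Point moving with the tray: on its centre line, at floor height, at the inner face of the blue end stop. Axes as the station's; the row grows along +y (302 mm of floor). Black lines 32 mm either side of the centre line mark the lane; blue ticks 52, 100, 148 and 196 mm from the stop show where the label ends of cards 2 to 5 go when the first is 4 mm from the stop.
- tray_grip (a point): On the tray's black upright grip, a plate 12 mm thick (x), 50 mm wide (y), rising 36 mm above the tray floor (top 66 mm above the bench), 115 mm nearer the robot than the centre line; this point is 10 mm below its top. Can be pinched from above across its thickness.
- bolt (a joint): Barrel bolt at the station's -y end: 0 = fully drawn, 0.035 = fully shot into the keeper on the tray's end (slides along station +y). Friction 2 N; stays where left. It enters the keeper (gap 16 mm, bolt 10 mm thick), from about 0.025 on, only with the tray home.
- bolt_grip (a point): On the bolt's red upright square knob, 14 x 14 mm, top 80 mm above the bench; this point is on its axis, 10 mm below the top, and moves with the bolt. The steel guide blocks before and behind it are 48 mm high. Can be pinched from above across station x.
- bottle: Bystander: clear bottle, 68 mm diameter, 160 mm tall, origin at the centre of its underside. Leave alone.
- jar: Bystander: amber jar with white cap, 60 mm diameter, 75 mm tall, origin at the centre of its underside. Leave alone.
- vial_rack: Bystander: grey rack 60 x 150 mm with four vials, 70 mm tall, origin at the centre of its underside. Leave alone.
- card_red: Teal plastic test card with a red label at one end, 80 mm long (x) x 56 mm wide (y) x 6 mm thick, 45 g. Origin at the centre of its underside; z out of its printed top; the red label is on top at the -x end. May be absent.
- card_red_end (a point): Middle of the underside edge of the red card's label end, 40 mm from the card's origin along its -x.
- card_blue: Teal plastic test card with a blue label at one end, 80 mm long (x) x 56 mm wide (y) x 6 mm thick, 45 g. Origin at the centre of its underside; z out of its printed top; the blue label is on top at the -x end. May be absent.
- card_blue_end (a point): Middle of the underside edge of the blue card's label end, 40 mm from the card's origin along its -x.
- card_white: Teal plastic test card with a white label at one end, 80 mm long (x) x 56 mm wide (y) x 6 mm thick, 45 g. Origin at the centre of its underside; z out of its printed top; the white label is on top at the -x end. May be absent.
- card_white_end (a point): Middle of the underside edge of the white card's label end, 40 mm from the card's origin along its -x.
- card_yellow: Teal plastic test card with a yellow label at one end, 80 mm long (x) x 56 mm wide (y) x 6 mm thick, 45 g. Origin at the centre of its underside; z out of its printed top; the yellow label is on top at the -x end. May be absent.
- card_yellow_end (a point): Middle of the underside edge of the yellow card's label end, 40 mm from the card's origin along its -x.
- card_black: Teal plastic test card with a black label at one end, 80 mm long (x) x 56 mm wide (y) x 6 mm thick, 45 g. Origin at the centre of its underside; z out of its printed top; the black label is on top at the -x end. May be absent.
- card_black_end (a point): Middle of the underside edge of the black card's label end, 40 mm from the card's origin along its -x.
Not all that is in view belongs to the job. What is shaped like the card_black but orange is not meant. What is shaped like the card_yellow but purple is not meant.

How it is judged (in metres and radians):
On the way, in this order (a step that is already met when the one before it is completed fails the run):
1. the bolt is drawn fully back (value of joint bolt below 0.006 m), for 0.2 s.
2. the tray is pulled fully out (value of joint tray above 0.052 m), for 0.2 s.
3. all cards present lie as one shingled row in the drawn-out tray (x of card_red in the frame of tray_start between -0.014 and 0.014 m and angle between the x axis of each of card_red, card_blue, card_white, card_yellow, card_black and the y axis of tray_start, either way round below 0.2 rad and angle between each of card_red, card_blue, card_white, card_yellow, card_black's own z axis and vertical below 0.25 rad and y of each of card_red_end, card_blue_end, card_white_end, card_yellow_end, card_black_end in the frame of tray_start above -0.004 m and ((y of card_red_end in the frame of tray_start below 0.016 m and y of card_red in the frame of tray_start above 0.03 m and z of card_red_end in the frame of tray_start between 0.0045 and 0.016 m) or (x of card_red in the frame of card_blue between 0.036 and 0.06 m and x of card_red_end in the frame of card_blue between -0.005 and 0.021 m and z of card_red_end in the frame of card_blue between 0.0035 and 0.012 m) or (x of card_red in the frame of card_white between 0.036 and 0.06 m and x of card_red_end in the frame of card_white between -0.005 and 0.021 m and z of card_red_end in the frame of card_white between 0.0035 and 0.012 m) or (x of card_red in the frame of card_yellow between 0.036 and 0.06 m and x of card_red_end in the frame of card_yellow between -0.005 and 0.021 m and z of card_red_end in the frame of card_yellow between 0.0035 and 0.012 m) or (x of card_red in the frame of card_black between 0.036 and 0.06 m and x of card_red_end in the frame of card_black between -0.005 and 0.021 m and z of card_red_end in the frame of card_black between 0.0035 and 0.012 m)) and x of card_blue in the frame of tray_start between -0.014 and 0.014 m and ((y of card_blue_end in the frame of tray_start below 0.016 m and y of card_blue in the frame of tray_start above 0.03 m and z of card_blue_end in the frame of tray_start between 0.0045 and 0.016 m) or (x of card_blue in the frame of card_red between 0.036 and 0.06 m and x of card_blue_end in the frame of card_red between -0.005 and 0.021 m and z of card_blue_end in the frame of card_red between 0.0035 and 0.012 m) or (x of card_blue in the frame of card_white between 0.036 and 0.06 m and x of card_blue_end in the frame of card_white between -0.005 and 0.021 m and z of card_blue_end in the frame of card_white between 0.0035 and 0.012 m) or (x of card_blue in the frame of card_yellow between 0.036 and 0.06 m and x of card_blue_end in the frame of card_yellow between -0.005 and 0.021 m and z of card_blue_end in the frame of card_yellow between 0.0035 and 0.012 m) or (x of card_blue in the frame of card_black between 0.036 and 0.06 m and x of card_blue_end in the frame of card_black between -0.005 and 0.021 m and z of card_blue_end in the frame of card_black between 0.0035 and 0.012 m)) and x of card_white in the frame of tray_start between -0.014 and 0.014 m and ((y of card_white_end in the frame of tray_start below 0.016 m and y of card_white in the frame of tray_start above 0.03 m and z of card_white_end in the frame of tray_start between 0.0045 and 0.016 m) or (x of card_white in the frame of card_red between 0.036 and 0.06 m and x of card_white_end in the frame of card_red between -0.005 and 0.021 m and z of card_white_end in the frame of card_red between 0.0035 and 0.012 m) or (x of card_white in the frame of card_blue between 0.036 and 0.06 m and x of card_white_end in the frame of card_blue between -0.005 and 0.021 m and z of card_white_end in the frame of card_blue between 0.0035 and 0.012 m) or (x of card_white in the frame of card_yellow between 0.036 and 0.06 m and x of card_white_end in the frame of card_yellow between -0.005 and 0.021 m and z of card_white_end in the frame of card_yellow between 0.0035 and 0.012 m) or (x of card_white in the frame of card_black between 0.036 and 0.06 m and x of card_white_end in the frame of card_black between -0.005 and 0.021 m and z of card_white_end in the frame of card_black between 0.0035 and 0.012 m)) and x of card_yellow in the frame of tray_start between -0.014 and 0.014 m and ((y of card_yellow_end in the frame of tray_start below 0.016 m and y of card_yellow in the frame of tray_start above 0.03 m and z of card_yellow_end in the frame of tray_start between 0.0045 and 0.016 m) or (x of card_yellow in the frame of card_red between 0.036 and 0.06 m and x of card_yellow_end in the frame of card_red between -0.005 and 0.021 m and z of card_yellow_end in the frame of card_red between 0.0035 and 0.012 m) or (x of card_yellow in the frame of card_blue between 0.036 and 0.06 m and x of card_yellow_end in the frame of card_blue between -0.005 and 0.021 m and z of card_yellow_end in the frame of card_blue between 0.0035 and 0.012 m) or (x of card_yellow in the frame of card_white between 0.036 and 0.06 m and x of card_yellow_end in the frame of card_white between -0.005 and 0.021 m and z of card_yellow_end in the frame of card_white between 0.0035 and 0.012 m) or (x of card_yellow in the frame of card_black between 0.036 and 0.06 m and x of card_yellow_end in the frame of card_black between -0.005 and 0.021 m and z of card_yellow_end in the frame of card_black between 0.0035 and 0.012 m)) and x of card_black in the frame of tray_start between -0.014 and 0.014 m and ((y of card_black_end in the frame of tray_start below 0.016 m and y of card_black in the frame of tray_start above 0.03 m and z of card_black_end in the frame of tray_start between 0.0045 and 0.016 m) or (x of card_black in the frame of card_red between 0.036 and 0.06 m and x of card_black_end in the frame of card_red between -0.005 and 0.021 m and z of card_black_end in the frame of card_red between 0.0035 and 0.012 m) or (x of card_black in the frame of card_blue between 0.036 and 0.06 m and x of card_black_end in the frame of card_blue between -0.005 and 0.021 m and z of card_black_end in the frame of card_blue between 0.0035 and 0.012 m) or (x of card_black in the frame of card_white between 0.036 and 0.06 m and x of card_black_end in the frame of card_white between -0.005 and 0.021 m and z of card_black_end in the frame of card_white between 0.0035 and 0.012 m) or (x of card_black in the frame of card_yellow between 0.036 and 0.06 m and x of card_black_end in the frame of card_yellow between -0.005 and 0.021 m and z of card_black_end in the frame of card_yellow between 0.0035 and 0.012 m)) and distance between card_red and card_blue above 0.03 m and distance between each of card_red, card_blue and card_white above 0.03 m and distance between each of card_red, card_blue, card_white and card_yellow above 0.03 m and distance between each of card_red, card_blue, card_white, card_yellow and card_black above 0.03 m and value of joint tray above 0.045 m), for 0.3 s.
4. the tray is pushed fully home (value of joint tray below 0.006 m), for 0.2 s.
5. the bolt is shot fully into its keeper (value of joint bolt above 0.03 m), for 0.2 s.
At the end, for the whole second after the job is handed in: All cards lie label up in one row: within 14 mm and 0.2 rad of the centre line; first label end on the step, within 16 mm of the stop; every other one on top of the card before, 36 to 60 mm further on; tray within 6 mm of home; bolt shot 30 mm or more; cards at rest (x of card_red in the frame of tray_start between -0.014 and 0.014 m and angle between the x axis of each of card_red, card_blue, card_white, card_yellow, card_black and the y axis of tray_start, either way round below 0.2 rad and angle between each of card_red, card_blue, card_white, card_yellow, card_black's own z axis and vertical below 0.25 rad and y of each of card_red_end, card_blue_end, card_white_end, card_yellow_end, card_black_end in the frame of tray_start above -0.004 m and ((y of card_red_end in the frame of tray_start below 0.016 m and y of card_red in the frame of tray_start above 0.03 m and z of card_red_end in the frame of tray_start between 0.0045 and 0.016 m) or (x of card_red in the frame of card_blue between 0.036 and 0.06 m and x of card_red_end in the frame of card_blue between -0.005 and 0.021 m and z of card_red_end in the frame of card_blue between 0.0035 and 0.012 m) or (x of card_red in the frame of card_white between 0.036 and 0.06 m and x of card_red_end in the frame of card_white between -0.005 and 0.021 m and z of card_red_end in the frame of card_white between 0.0035 and 0.012 m) or (x of card_red in the frame of card_yellow between 0.036 and 0.06 m and x of card_red_end in the frame of card_yellow between -0.005 and 0.021 m and z of card_red_end in the frame of card_yellow between 0.0035 and 0.012 m) or (x of card_red in the frame of card_black between 0.036 and 0.06 m and x of card_red_end in the frame of card_black between -0.005 and 0.021 m and z of card_red_end in the frame of card_black between 0.0035 and 0.012 m)) and x of card_blue in the frame of tray_start between -0.014 and 0.014 m and ((y of card_blue_end in the frame of tray_start below 0.016 m and y of card_blue in the frame of tray_start above 0.03 m and z of card_blue_end in the frame of tray_start between 0.0045 and 0.016 m) or (x of card_blue in the frame of card_red between 0.036 and 0.06 m and x of card_blue_end in the frame of card_red between -0.005 and 0.021 m and z of card_blue_end in the frame of card_red between 0.0035 and 0.012 m) or (x of card_blue in the frame of card_white between 0.036 and 0.06 m and x of card_blue_end in the frame of card_white between -0.005 and 0.021 m and z of card_blue_end in the frame of card_white between 0.0035 and 0.012 m) or (x of card_blue in the frame of card_yellow between 0.036 and 0.06 m and x of card_blue_end in the frame of card_yellow between -0.005 and 0.021 m and z of card_blue_end in the frame of card_yellow between 0.0035 and 0.012 m) or (x of card_blue in the frame of card_black between 0.036 and 0.06 m and x of card_blue_end in the frame of card_black between -0.005 and 0.021 m and z of card_blue_end in the frame of card_black between 0.0035 and 0.012 m)) and x of card_white in the frame of tray_start between -0.014 and 0.014 m and ((y of card_white_end in the frame of tray_start below 0.016 m and y of card_white in the frame of tray_start above 0.03 m and z of card_white_end in the frame of tray_start between 0.0045 and 0.016 m) or (x of card_white in the frame of card_red between 0.036 and 0.06 m and x of card_white_end in the frame of card_red between -0.005 and 0.021 m and z of card_white_end in the frame of card_red between 0.0035 and 0.012 m) or (x of card_white in the frame of card_blue between 0.036 and 0.06 m and x of card_white_end in the frame of card_blue between -0.005 and 0.021 m and z of card_white_end in the frame of card_blue between 0.0035 and 0.012 m) or (x of card_white in the frame of card_yellow between 0.036 and 0.06 m and x of card_white_end in the frame of card_yellow between -0.005 and 0.021 m and z of card_white_end in the frame of card_yellow between 0.0035 and 0.012 m) or (x of card_white in the frame of card_black between 0.036 and 0.06 m and x of card_white_end in the frame of card_black between -0.005 and 0.021 m and z of card_white_end in the frame of card_black between 0.0035 and 0.012 m)) and x of card_yellow in the frame of tray_start between -0.014 and 0.014 m and ((y of card_yellow_end in the frame of tray_start below 0.016 m and y of card_yellow in the frame of tray_start above 0.03 m and z of card_yellow_end in the frame of tray_start between 0.0045 and 0.016 m) or (x of card_yellow in the frame of card_red between 0.036 and 0.06 m and x of card_yellow_end in the frame of card_red between -0.005 and 0.021 m and z of card_yellow_end in the frame of card_red between 0.0035 and 0.012 m) or (x of card_yellow in the frame of card_blue between 0.036 and 0.06 m and x of card_yellow_end in the frame of card_blue between -0.005 and 0.021 m and z of card_yellow_end in the frame of card_blue between 0.0035 and 0.012 m) or (x of card_yellow in the frame of card_white between 0.036 and 0.06 m and x of card_yellow_end in the frame of card_white between -0.005 and 0.021 m and z of card_yellow_end in the frame of card_white between 0.0035 and 0.012 m) or (x of card_yellow in the frame of card_black between 0.036 and 0.06 m and x of card_yellow_end in the frame of card_black between -0.005 and 0.021 m and z of card_yellow_end in the frame of card_black between 0.0035 and 0.012 m)) and x of card_black in the frame of tray_start between -0.014 and 0.014 m and ((y of card_black_end in the frame of tray_start below 0.016 m and y of card_black in the frame of tray_start above 0.03 m and z of card_black_end in the frame of tray_start between 0.0045 and 0.016 m) or (x of card_black in the frame of card_red between 0.036 and 0.06 m and x of card_black_end in the frame of card_red between -0.005 and 0.021 m and z of card_black_end in the frame of card_red between 0.0035 and 0.012 m) or (x of card_black in the frame of card_blue between 0.036 and 0.06 m and x of card_black_end in the frame of card_blue between -0.005 and 0.021 m and z of card_black_end in the frame of card_blue between 0.0035 and 0.012 m) or (x of card_black in the frame of card_white between 0.036 and 0.06 m and x of card_black_end in the frame of card_white between -0.005 and 0.021 m and z of card_black_end in the frame of card_white between 0.0035 and 0.012 m) or (x of card_black in the frame of card_yellow between 0.036 and 0.06 m and x of card_black_end in the frame of card_yellow between -0.005 and 0.021 m and z of card_black_end in the frame of card_yellow between 0.0035 and 0.012 m)) and distance between card_red and card_blue above 0.03 m and distance between each of card_red, card_blue and card_white above 0.03 m and distance between each of card_red, card_blue, card_white and card_yellow above 0.03 m and distance between each of card_red, card_blue, card_white, card_yellow and card_black above 0.03 m and value of joint tray below 0.006 m and value of joint bolt above 0.03 m and linear speed of each of card_red, card_blue, card_white, card_yellow, card_black below 0.02 m/s); the robot touches nothing.
It fails at once if a bystander is moved more than 30 mm or tipped (distance of any of bottle, jar, vial_rack from where it was at the start of the episode above 0.03 m or angle between any of bottle, jar, vial_rack's own z axis and vertical above 0.5 rad).
Of card_red, card_blue, card_white, card_yellow, card_black only 3 to 5 are there at a start; the rules pass over those that are not, and their reading is None.
At some moment in a run one of card_red, card_blue, card_white, card_yellow, card_black may be knocked a few centimetres aside while the robot is not near it.
Once in a run the grip may slacken for a moment while it holds something.
It also fails if it takes over 210 s, if anything falls off the work surface, if the arm or the gripper's body presses on something with over 40 N, if the wrist force passes 120 N, or if a joint passes its speed limit or range.

ROBOT

A 7-joint arm with a two-finger parallel gripper is mounted at the origin on the work surface. World frame = base frame: x ahead of the robot, y to its left, z up, the work surface at z = 0. Lengths are in m, angles in degrees, forces in N, time in s.
With the tool pointing down it reaches from about 0.425 to 0.925 m from the base axis. Payload 6.8 kg.
Tool frame: the origin (TCP) lies between the finger pads; the fingertips stand 22 mm ahead of it and the grasp point (between the pads) lies 3 mm ahead of it; z points along the fingers, y is the line along which they close (so a half turn about z gives the same grasp; the last joint's range is limited). The gripper opens to 85 mm and grips with 20 to 120 N. Pads are 22 mm wide; open, the fingers measure 114 mm over their backs; the gripper's body (76 mm by 85 mm) begins 54 mm behind the grasp point. The pads swing forward as they close: fully open they stand 13 mm farther back than shut.
Start: joints at [57.004, 27.33, 1.283, 89.118, -0.659, 63.558, -4.761], TCP at [0.304, -0.602, 0.253] pointing down, gripper open.
Joint ranges: [-169.35, 169.35], [-19.33, 120.38], [-80.79, 83.38], [13.8, 139.57], [-78.32, 258.32], [9.67, 109.79], [-169.56, 169.56]. Speed limits (degrees/s): [136.94, 136.94, 180, 180, 180, 180, 180].

INTERFACE

Orientations are given as [roll, pitch, yaw] about the fixed x, y, z axes, in that order (R = Rz(yaw) Ry(pitch) Rx(roll)).
In Python, from rig import sense, grab_frame, camera_params, sign_off, search_frame, cut_out gives the robot as it stands.
- The arm moves only by the tool carry_out, never from a script. Its argument "commands" is a list of rows, each a list of 7 numbers: the closure in counts, from 0 (fully open) to 255 (shut), then the shift along the tool's x, y, z in cm, then the turn, a rotation vector about the tool's x, y, z in degrees. A call has 1 to 12 rows; each row is the pose to reach, as a shift and turn from the pose commanded when the call began, along the tool's axes at that moment; what a row does not reach only later rows make up. A row lasts 1/10 s, in which the tool goes at most 50 mm and 8.59 degrees, less where a joint would pass 70% of its speed; a pose out of reach is approached as far as the arm can. A call with a gripper value outside its range is refused whole. The fingers move at their own pace and stop on an object; "grip_force" is the grip in N (left out, the last holds). Time passes only in rows, so rows that repeat a pose let the fingers close. It gives the time, the measured TCP pose, the force, the opening and the grip force at its end, in the units of the state.
- sense(): the state, without advancing time (a new reading comes with each control period).
- grab_frame(name): name is "scene" or "side" or "wrist"; returns the picture (480x640x3 uint8, red, green, blue); there is no depth.
- camera_params(name): a dict with "fx", "fy", "cx", "cy" (pixels), "k1" (the pictures are not rectified: a ray, as slopes to the right and down, at radius r is drawn at 1 + k1 r^2 times it, then the intrinsics apply), "extrinsics" (4x4, takes a point from world to camera coordinates). Camera axes: x right, y up, looking along -z (the intrinsics and any distortion apply to the point x, -y, -z); pixel columns grow to the right and rows downward; lengths in m; the calibration is good to about 2 mm. A picture is of the moment at which its call begins: read the wrist's pose just before it. camera_params takes no time and is no camera call; for the wrist camera it gives the pose at the moment of the call.
- sign_off(): hands the job in; it is judged then, once.
Trained networks look in the newest picture that a camera, given by its name, has taken for a name from the list of things; names that differ only in an ending like _2 or _b are one class to them, and where a whole thing is asked for, a point or a joint stands for the part that bears it (a point fixed in the world has none). Each returns a list of dicts, best first, with "score" (0 to 1); they miss things now and then, are a little off and sometimes report something else, mostly with a low value. They report only what shows in the picture. A call takes as long as a camera call. They do not tell look-alikes from the thing itself.
- search_frame(target, camera): "xy" ([column, row] in pixels, amid what is visible of it).
- cut_out(target, camera): "region" (480x640 bool, what is visible of it) and "xy" ([column, row] in pixels, amid what is visible of it).
The state is a dict: "clock": time; "joint_pos": joint angles; "joint_vel": joint speeds; "joint_torque": joint torques, N m; "eef_pos": TCP position; "tool_rot": TCP orientation; "ft_force": force on the tool from outside, world axes, zero at the start; "moment": the same for the moment, N m; "finger_gap": opening from 0.0 (shut) to 1.0 (fully open); "grasp_force": force on a finger pad.
Only numpy, scipy, OpenCV 4.12 (cv2) and the standard library are available. Lean on these libraries where they do the work, as an engineer would, in place of code of your own. Each camera call takes 0.05 s, during which the arm holds its last target. There are 200 camera calls.

## Working session

There is one attempt and no reset: what is moved stays moved. The work goes in short steps, Python scripts to look and compute and a tool call to move; the robot and the scene stay as the last step left them, time stands still between calls to the robot, and variables do not carry over. Pictures are saved under pics/ and viewed, at most 14 in all, crops included, and the job is handed in when it is done.

Besides the shell and the picture viewer there is one more tool, called after ">>>" by a JSON object that holds its "method" and its "body". carry_out: Moves the arm, as the interface text tells. Its arguments: {"type":"object","properties":{"commands":{"type":"array","items":{"type":"array","items":{"type":"number"}}},"grip_force":{"type":"number"}},"required":["commands"]}

```bash
ls; mkdir -p pics; python3 - <<'E'
from rig import *
import cv2,numpy as np
s=sense();print({k:np.round(v,3).tolist() for k,v in s.items()})
for n in("scene","side"):
    cv2.imwrite(f"pics/{n}0.png",grab_frame(n)[...,::-1]);p=camera_params(n);print(n,p)
E
```

```text
pics
{'clock': 0.0, 'joint_pos': [57.003, 27.373, 1.279, 89.18, -0.659, 63.558, -4.763], 'joint_vel': [0.113, 0.041, -0.002, -0.04, 0.08, 0.135, -0.031], 'joint_torque': [-0.0, -59.645, 1.608, -28.12, 0.013, 0.009, -0.0], 'eef_pos': [0.304, -0.602, 0.252], 'tool_rot': [-179.896, 0.007, 26.803], 'ft_force': [-0.014, 1.011, -0.213], 'moment': [0.023, 0.034, -0.054], 'grasp_force': 0.0, 'finger_gap': 1.004}
scene {'fx': 486.085283758278, 'fy': 486.085283758278, 'cx': 319.6360443224113, 'cy': 245.38663439835716, 'k1': -0.056545588509853174, 'extrinsics': array([[-0.16491082,  0.98628669,  0.00655641,  0.08314938],
       [-0.85244746, -0.14586982,  0.50205111,  0.4040625 ],
       [ 0.49612271,  0.07720466,  0.8648131 , -1.76038024],
       [ 0.        ,  0.        ,  0.        ,  1.        ]])}
side {'fx': 528.7889994044338, 'fy': 528.7889994044338, 'cx': 315.14866066020073, 'cy': 239.91414990091374, 'k1': -0.017143256578312917, 'extrinsics': array([[-0.81095663, -0.5847731 ,  0.01974251,  0.43246759],
       [ 0.34584299, -0.45184845,  0.82232937, -0.25312277],
       [-0.47195547,  0.67370127,  0.56866918, -1.18200168],
       [ 0.        ,  0.        ,  0.        ,  1.        ]])}
```

View pics/scene0.png

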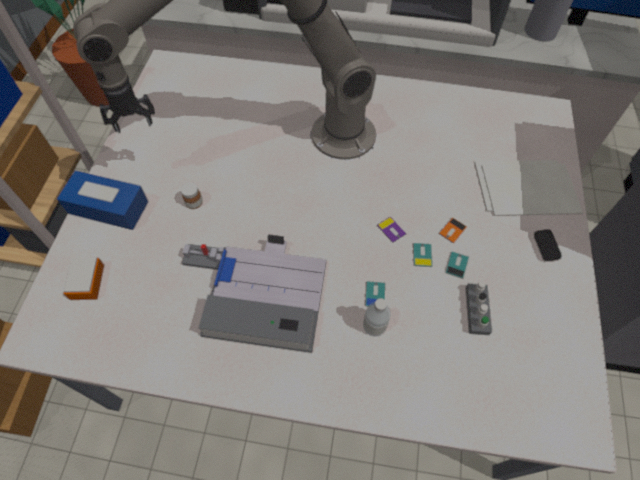

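View pics/side0.png

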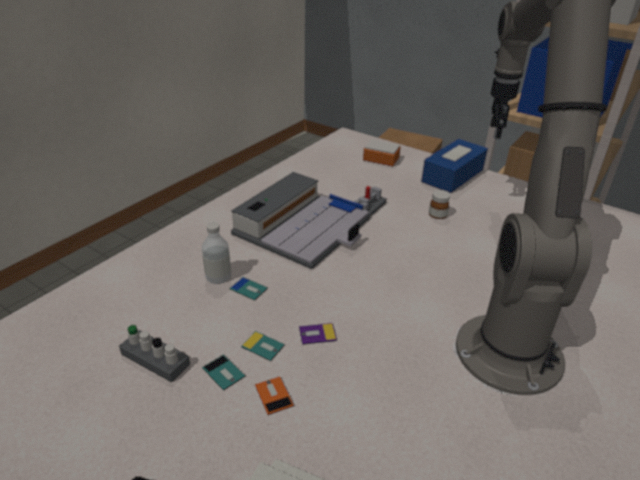

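Scene: blue card at (376,290) near the bottle, yellow (422,255), black (457,264) near the rack. The decoys are purple (391,230) and orange (452,230). Bolt knob is at (205,248), tray grip at (276,240). Three cards are present.

```bash
cat > h.py <<'E'
from rig import *
import cv2,numpy as np
from scipy.spatial.transform import Rotation as R
from scipy.optimize import least_squares
def proj(p,P):
    P=np.atleast_2d(P);E=p["extrinsics"];c=P@E[:3,:3].T+E[:3,3]
    s=np.c_[c[:,0],-c[:,1]]/-c[:,2:3];s=s*(1+p["k1"]*(s**2).sum(1,keepdims=True))
    return s*[p["fx"],p["fy"]]+[p["cx"],p["cy"]]
def unproj(p,px,z):
    px=np.atleast_2d(np.float64(px));d=(px-[p["cx"],p["cy"]])/[p["fx"],p["fy"]];s=d.copy()
    for _ in range(20): s=d/(1+p["k1"]*(s**2).sum(1,keepdims=True))
    E=p["extrinsics"];r=np.c_[s[:,0],-s[:,1],-np.ones(len(s))]@E[:3,:3];o=-E[:3,:3].T@E[:3,3]
    return o+r*((z-o[2])/r[:,2:3])
def shot(n,name=None,crop=None):
    p=camera_params(n);im=grab_frame(n)
    if name: cv2.imwrite(f"pics/{name}.png",im[...,::-1])
    return p,im
def rect(p,mask,z):
    "card centre, yaw(deg, long axis), size from a mask of its top at height z"
    c=max(cv2.findContours(mask.astype(np.uint8),0,1)[0],key=cv2.contourArea)[:,0]
    w=unproj(p,c,z)[:,:2];(cx,cy),(a,b),t=cv2.minAreaRect((w*1000).astype(np.float32))
    if a<b:a,b,t=b,a,t+90
    return np.array([cx,cy])/1000,t,(a,b)
def tool(target,yaw=None):
    "shift in tool axes (cm) from the present pose to target TCP, and turn about tool z"
    s=sense();T=R.from_euler("xyz",s["tool_rot"],degrees=True)
    d=T.inv().apply(np.array(target)-s["eef_pos"])*100
    return np.round(d,2),np.round(s["eef_pos"],4),np.round(s["tool_rot"],2)
E
python3 - <<'E'
from h import *
for n in("scene","side"):
    p,im=shot(n)
    for t,z in(("bolt_grip",.07),("tray_grip",.056),("tray",.03),("station",.03),("bottle",.06),("jar",.04),("vial_rack",.03)):
        r=search_frame(t,n)
        print(n,t,[(np.round(q["xy"]),round(q["score"],2),unproj(p,q["xy"],z)[0].round(3)[:2]) for q in r[:2]])
    for t in("card_red","card_blue","card_white","card_yellow","card_black"):
        for q in cut_out(t,n)[:3]:
            if q["score"]>.2:
                c,a,s=rect(p,q["region"],.006);print(n,t,np.round(q["xy"]),round(q["score"],2),c.round(3),round(a,1),np.round(s))
E
```

```text
scene bolt_grip [(array([203., 253.]), 0.64, array([ 0.598, -0.333]))]
scene tray_grip []
scene tray [(array([269., 274.]), 0.84, array([ 0.613, -0.134])), (array([459., 264.]), 0.21, array([0.485, 0.422]))]
scene station [(array([260., 295.]), 0.8, array([ 0.684, -0.145]))]
scene bottle [(array([377., 319.]), 0.98, array([0.714, 0.196]))]
scene jar [(array([189., 197.]), 0.83, array([ 0.391, -0.449]))]
scene vial_rack [(array([479., 312.]), 0.8, array([0.633, 0.485]))]
scene card_blue [374. 288.] 0.55 [0.614 0.186] 1.6 [80. 56.]
scene card_white [458. 262.] 0.43 [0.476 0.423] 167.3 [85. 59.]
scene card_yellow [423. 255.] 0.97 [0.457 0.316] 3.9 [81. 53.]
scene card_yellow [394. 228.] 0.59 [0.382 0.209] 46.9 [82. 60.]
scene card_black [457. 262.] 0.74 [0.473 0.422] 165.8 [84. 55.]
scene card_black [452. 229.] 0.65 [0.348 0.406] 150.5 [86. 58.]
scene card_black [376. 319.] 0.53 [0.685 0.197] 170.1 [119.  69.]
side bolt_grip [(array([370., 194.]), 0.67, array([ 0.558, -0.319]))]
side tray_grip [(array([319., 226.]), 0.65, array([ 0.588, -0.093])), (array([247., 288.]), 0.31, array([0.56
[... 240 characters left out ...]
rray([0.727, 0.189]))]
side jar [(array([438., 206.]), 0.79, array([ 0.375, -0.427]))]
side vial_rack [(array([154., 354.]), 0.71, array([0.602, 0.491])), (array([212., 252.]), 0.49, array([0.765, 0.153]))]
side card_red [302. 218.] 0.38 [ 0.709 -0.219] 93.3 [505. 404.]
side card_red [263. 345.] 0.26 [0.451 0.314] 6.0 [82. 57.]
side card_blue [251. 287.] 0.89 [0.61  0.184] 3.3 [84. 62.]
side card_blue [220. 372.] 0.3 [0.468 0.422] 168.8 [82. 57.]
side card_yellow [266. 348.] 0.98 [0.451 0.315] 6.3 [85. 64.]
side card_yellow [318. 332.] 0.83 [0.376 0.21 ] 44.4 [80. 60.]
side card_black [274. 396.] 0.87 [0.344 0.406] 149.4 [85. 59.]
side card_black [224. 372.] 0.6 [0.468 0.422] 169.5 [88. 59.]
```

```bash
python3 - <<'E'
from h import *
p=camera_params("scene")
a,b=unproj(p,[[201,333],[310,349]],.079)  # far long edge of the block
print(a,b,np.linalg.norm(b-a),np.degrees(np.arctan2(-(b-a)[0],(b-a)[1])))
w=camera_params("wrist");s=sense();E=w["extrinsics"];o=-E[:3,:3].T@E[:3,3]
T=R.from_euler("xyz",s["tool_rot"],degrees=True)
print(T.inv().apply(o-s["eef_pos"]),T.inv().apply(-E[2,:3]),T.inv().apply(E[0,:3]),w["fx"])
print(tool([.56,-.16,.40]))
E
```

```text
[ 0.84140925 -0.26634123  0.079     ] [0.83529825 0.0291326  0.079     ] 0.295537014849663 1.1848237921162663
[ 0.07603476 -0.00032675 -0.12006915] [-2.99428902e-01 -2.51036034e-04  9.54118583e-01] [-6.62195038e-04  9.99999779e-01  5.52925457e-05] 405.6440017382037
(array([ 42.77, -27.97, -14.67]), array([ 0.3044, -0.6025,  0.2533]), array([180. ,  -0. ,  26.8]))
```

>>> {"method": "carry_out", "body": {"commands": [[0,48.2,-29.8,-14.7,0,0,-64.4],[0,48.2,-29.8,-14.7,0,0,-64.4],[0,48.2,-29.8,-14.7,0,0,-64.4],[0,48.2,-29.8,-14.7,0,0,-64.4],[0,48.2,-29.8,-14.7,0,0,-64.4],[0,48.2,-29.8,-14.7,0,0,-64.4],[0,48.2,-29.8,-14.7,0,0,-64.4],[0,48.2,-29.8,-14.7,0,0,-64.4],[0,48.2,-29.8,-14.7,0,0,-64.4],[0,48.2,-29.8,-14.7,0,0,-64.4],[0,48.2,-29.8,-14.7,0,0,-64.4],[0,48.2,-29.8,-14.7,0,0,-64.4]]}}

```text
clock: 2.6
eef_pos: [0.6016, -0.1154, 0.4015]
tool_rot: [179.9, -0.1, 91.4]
ft_force: [0.9, 0.1, 0.4]
finger_gap: 0.996
grasp_force: 0.0
```

>>> {"method": "carry_out", "body": {"commands": [[0,0,0,0,0,0,0],[0,0,0,0,0,0,0],[0,0,0,0,0,0,0]]}}

```text
clock: 2.9
eef_pos: [0.5996, -0.1208, 0.3999]
tool_rot: [-179.9, 0.0, 91.1]
ft_force: [-0.3, -0.4, -0.1]
finger_gap: 1.003
grasp_force: 0.0
```

```bash
python3 - <<'E'
from h import *
p,im=shot("wrist","w1");print(sense()["eef_pos"],sense()["tool_rot"])
for t,z in(("bolt_grip",.075),("tray_grip",.066),("tray",.03),("station",.03)):
    r=cut_out(t,"wrist")
    print(t,[(np.round(q["xy"]),round(q["score"],2),unproj(p,q["xy"],z)[0].round(3)[:2]) for q in r[:2]])
E
```

```text
[ 0.59952808 -0.12103779  0.39988719] [-1.79944880e+02  4.49029143e-02  9.10490113e+01]
bolt_grip [(array([332., 174.]), 0.59, array([ 0.614, -0.112]))]
tray_grip [(array([334., 175.]), 0.63, array([ 0.615, -0.114]))]
tray [(array([332., 175.]), 0.88, array([ 0.615, -0.119]))]
station [(array([384., 178.]), 0.94, array([ 0.678, -0.122])), (array([299., 344.]), 0.72, array([ 0.576, -0.355]))]
```

View pics/w1.png

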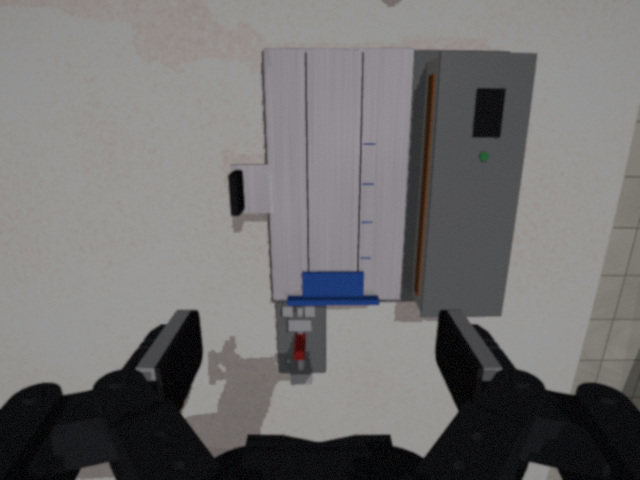

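```bash
python3 - <<'E'
from h import *
p=camera_params("wrist")
S=np.array([[-.08,.155,.03],[.09,.155,.03],[-.08,-.155,.03],[.04,-.113,.036],[-.04,-.113,.036],[-.032,.155,.03],[.032,.155,.03],[.06,.147,.079+0]])[:7]
U=np.array([[265,49],[413,49],[274,300],[363,271],[303,271],[306,50],[362,50]],float)
W=lambda q:np.c_[S[:,:2]@np.array([[np.cos(q[2]),np.sin(q[2])],[-np.sin(q[2]),np.cos(q[2])]])+q[:2],S[:,2]]
f=lambda q:(proj(p,W(q))-U).ravel()
r=least_squares(f,[.634,-.119,.02],loss="soft_l1");q=r.x
print(q[:2],np.degrees(q[2]),f(q).reshape(-1,2).round(1).tolist())
im=cv2.imread("pics/w1.png").astype(int);b,g,rd=im[...,0],im[...,1],im[...,2]
m=(rd>110)&(g<60)&(b<60);ys,xs=np.nonzero(m[300:400,250:350]);ys+=300;xs+=250
print(xs.min(),xs.max(),ys.min(),ys.max(),len(xs))
top=[xs[ys<=ys.min()+9].mean(),ys.min()+5]
c,s=np.cos(q[2]),np.sin(q[2]);inv=lambda P:(P[:2]-q[:2])@np.array([[c,-s],[s,c]])
for z,px in((.08,(xs.mean(),ys.max())),(.08,(xs.mean(),ys.min())),(.066,(237,193)),(.066,(228,193)),(.066,(244,193))):
    w=unproj(p,px,z)[0];print(px,z,w.round(4),inv(w).round(4))
cv2.imwrite("pics/knob.png",cv2.resize(cv2.imread("pics/w1.png")[280:390,220:400],None,fx=4,fy=4,interpolation=cv2.INTER_CUBIC))
E
```

```text
[ 0.61784499 -0.1316996 ] 1.3948832441712506 [[-2.3, 0.2], [1.7, -0.4], [-0.8, 1.3], [1.4, 2.5], [-0.6, 2.8], [-0.4, -1.3], [1.0, -1.5]]Traceback (most recent call last):
  File "<stdin>", line 11, in <module>
    return umr_minimum(a, axis, None, out, keepdims, initial, where)
ValueError: zero-size array to reduction operation minimum which has no identity
```

```bash
python3 - <<'E'
from h import *
p=camera_params("wrist");q=[.6178,-.1317,np.radians(1.395)]
I=cv2.imread("pics/w1.png");im=I.astype(int);b,g,rd=im[...,0],im[...,1],im[...,2]
m=(rd>80)&(g<rd*.5)&(b<rd*.5);m[:300]=0;m[400:]=0;m[:,:250]=0;m[:,350:]=0;ys,xs=np.nonzero(m)
print(xs.min(),xs.max(),ys.min(),ys.max(),len(xs))
for y in range(ys.min(),ys.max()+1,4): print(y,xs[ys==y].min(),xs[ys==y].max())
c,s=np.cos(q[2]),np.sin(q[2]);inv=lambda P:(P[:2]-q[:2])@np.array([[c,-s],[s,c]])
for z,px in((.08,(xs.mean(),ys.max())),(.08,(xs.mean(),ys.min())),(.066,(237,193)),(.066,(229,193)),(.066,(244,193)),(.066,(237,170)),(.066,(237,215))):
    w=unproj(p,px,z)[0];print(px,z,w.round(4),inv(w).round(4))
cv2.imwrite("pics/knob.png",cv2.resize(I[280:390,220:400],None,fx=4,fy=4,interpolation=cv2.INTER_CUBIC))
E
```

```text
294 304 334 359 90
334 303 304Traceback (most recent call last):
  File "<stdin>", line 6, in <module>
    return umr_minimum(a, axis, None, out, keepdims, initial, where)
ValueError: zero-size array to reduction operation minimum which has no identity
```

```bash
python3 - <<'E'
from h import *
p=camera_params("wrist");q=[.6178,-.1317,np.radians(1.395)]
I=cv2.imread("pics/w1.png")
c,s=np.cos(q[2]),np.sin(q[2]);inv=lambda P:(P[:2]-q[:2])@np.array([[c,-s],[s,c]])
for z,px in((.08,(299,359)),(.08,(299,347)),(.066,(237,193)),(.066,(229,193)),(.066,(244,193)),(.066,(237,170)),(.066,(237,215))):
    w=unproj(p,px,z)[0];print(px,z,w.round(4),inv(w).round(4))
cv2.imwrite("pics/knob.png",cv2.resize(I[280:390,220:400],None,fx=4,fy=4,interpolation=cv2.INTER_CUBIC))
E
```

```text
(299, 359) 0.08 [ 0.5786 -0.3436  0.08  ] [-0.0444 -0.2109]
(299, 347) 0.08 [ 0.5785 -0.3261  0.08  ] [-0.044  -0.1934]
(237, 193) 0.066 [ 0.5066 -0.1354  0.066 ] [-0.1112 -0.001 ]
(229, 193) 0.066 [ 0.4975 -0.1355  0.066 ] [-0.1204 -0.0009]
(244, 193) 0.066 [ 0.5146 -0.1353  0.066 ] [-0.1032 -0.001 ]
(237, 170) 0.066 [ 0.5076 -0.1092  0.066 ] [-0.1096  0.0251]
(237, 215) 0.066 [ 0.5056 -0.1612  0.066 ] [-0.1129 -0.0268]
```

View pics/knob.png

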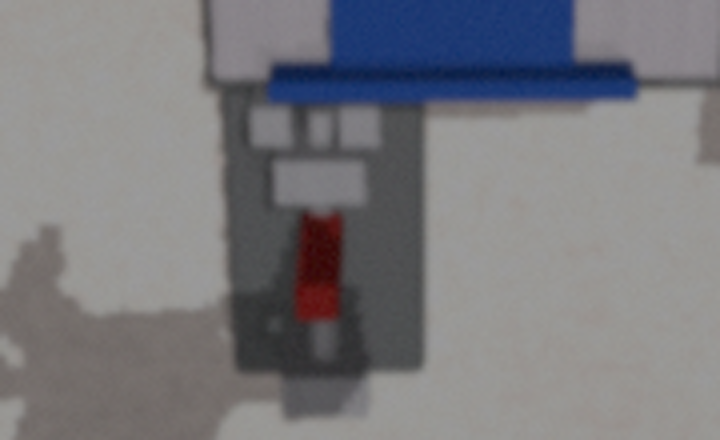

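The crop shows the knob top centred at crop (318,302), which is image (299.5,355.5). That puts it at about (0.579,-0.3385).

>>> {"method": "carry_out", "body": {"commands": [[100,-21.7,-2.45,22,0,0,-0.4],[100,-21.7,-2.45,22,0,0,-0.4],[100,-21.7,-2.45,22,0,0,-0.4],[100,-21.7,-2.45,22,0,0,-0.4],[100,-21.7,-2.45,22,0,0,-0.4],[100,-21.7,-2.45,22,0,0,-0.4],[100,-21.7,-2.45,22,0,0,-0.4],[100,-21.7,-2.45,22,0,0,-0.4],[100,-21.7,-2.45,22,0,0,-0.4]]}}

```text
clock: 4.05
eef_pos: [0.5813, -0.3355, 0.1814]
tool_rot: [179.9, -0.0, 91.7]
ft_force: [0.2, -0.8, 1.0]
finger_gap: 0.609
grasp_force: 0.0
```

```bash
python3 - <<'E'
from h import *
p,im=shot("wrist","w2");s=sense();print(s["eef_pos"],s["tool_rot"],s["finger_gap"])
print(proj(p,[[.579,-.3385,.08],[.579,-.3315,.08],[.579,-.3455,.08]]))
E
```

```text
[ 0.58182614 -0.33499881  0.18201329] [ 1.79842339e+02 -1.55324210e-03  9.17190023e+01] 0.6069753258281474
[[315.27878393 253.77694055]
 [315.59237736 242.30509079]
 [314.97104215 265.0425643 ]]
```

View pics/w2.png

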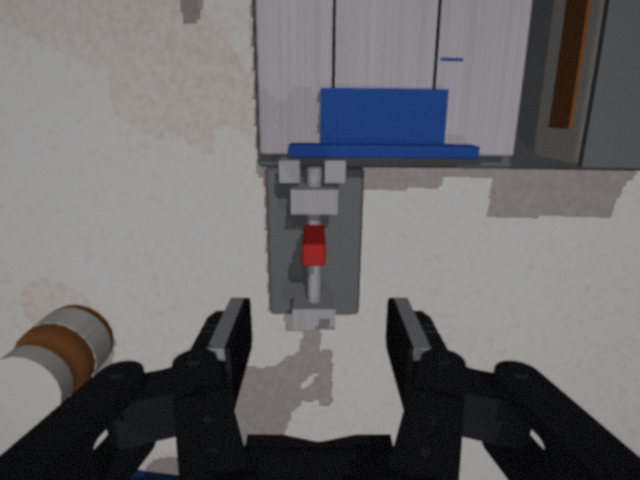

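Knob top sits at (314,251), which matches the prediction. Descend and pinch.

>>> {"method": "carry_out", "body": {"commands": [[100,0,0,5,0,0,0],[100,0,0,8,0,0,0],[100,0,0,10.3,0,0,0],[100,0,0,10.3,0,0,0],[150,0,0,10.3,0,0,0],[200,0,0,10.3,0,0,0],[255,0,0,10.3,0,0,0],[255,0,0,10.3,0,0,0],[255,0,0,10.3,0,0,0],[255,0,0,10.3,0,0,0]], "grip_force": 40}}

```text
clock: 5.1
eef_pos: [0.5788, -0.3374, 0.0797]
tool_rot: [-179.9, 0.1, 91.5]
ft_force: [-8.5, 2.4, 9.1]
finger_gap: 0.154
grasp_force: 40.1
```

>>> {"method": "carry_out", "body": {"commands": [[255,-0.8,0,0,0,0,0],[255,-1.6,0,0,0,0,0],[255,-2.4,0,0,0,0,0],[255,-3.0,0,0,0,0,0],[255,-3.5,0,0,0,0,0],[255,-3.7,0,0,0,0,0],[255,-3.7,0,0,0,0,0],[255,-3.7,0,0,0,0,0]]}}

```text
clock: 5.9
eef_pos: [0.5797, -0.3709, 0.0797]
tool_rot: [-179.8, -0.2, 91.6]
ft_force: [-11.1, 8.5, 14.5]
finger_gap: 0.152
grasp_force: 40.7
```

>>> {"method": "carry_out", "body": {"commands": [[100,0,0,0,0,0,0],[100,0,0,0,0,0,0],[100,0,0,-4,0,0,0],[100,0,0,-8,0,0,0],[100,4,-1.2,-8,0,0,0],[100,8.5,-2.4,-8,0,0,0],[100,13,-3.6,-8,0,0,0],[100,17.5,-5.4,-8,0,0,0],[100,22,-7,-8,0,0,0],[100,24.2,-7,-8,0,0,0],[100,24.2,-7,-8,0,0,0],[100,24.2,-7,-8,0,0,0]]}}

```text
clock: 7.1
eef_pos: [0.5055, -0.1339, 0.1582]
tool_rot: [179.9, 0.1, 91.6]
ft_force: [-0.6, -0.1, 0.9]
finger_gap: 0.606
grasp_force: 0.0
```

```bash
python3 - <<'E'
from h import *
p,im=shot("wrist","w3");s=sense();print(s["eef_pos"],s["tool_rot"],s["finger_gap"])
print(proj(p,[[.503,-.1345,.066]]))
p,im=shot("scene");
for q in cut_out("bolt_grip","scene"):print(q["xy"],q["score"])
E
```

```text
[ 0.50537785 -0.13482854  0.15794188] [1.79906806e+02 6.01380898e-02 9.15501087e+01] 0.6049497223487792
[[314.83005569 255.05340044]]
```

View pics/w3.png

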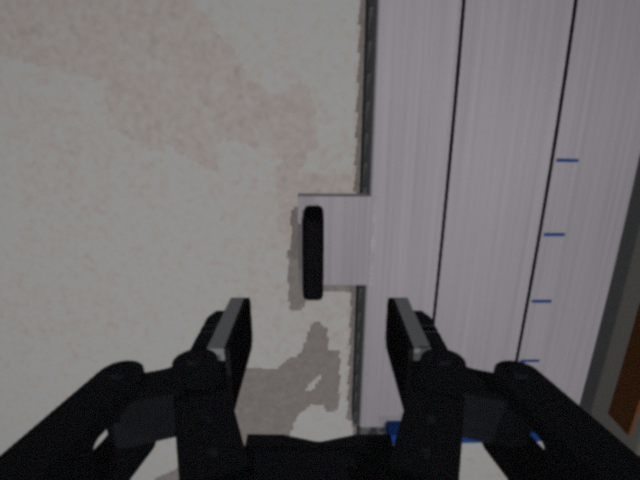

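>>> {"method": "carry_out", "body": {"commands": [[100,0,0,5,0,0,0],[100,0,-0.2,8,0,0,0],[100,0,-0.2,9.5,0,0,0],[100,0,-0.2,9.5,0,0,0],[170,0,-0.2,9.5,0,0,0],[255,0,-0.2,9.5,0,0,0],[255,0,-0.2,9.5,0,0,0],[255,0,-0.2,9.5,0,0,0],[255,0,-0.2,9.5,0,0,0]]}}

```text
clock: 8.15
eef_pos: [0.5034, -0.1342, 0.0635]
tool_rot: [179.9, 0.1, 91.6]
ft_force: [-1.4, -1.4, 7.0]
finger_gap: 0.132
grasp_force: 40.7
```

>>> {"method": "carry_out", "body": {"commands": [[255,0,-0.8,0,0,0,0],[255,0,-1.6,0,0,0,0],[255,0,-2.4,0,0,0,0],[255,0,-3.2,0,0,0,0],[255,0,-4.0,0,0,0,0],[255,0,-4.8,0,0,0,0],[255,0,-5.5,0,0,0,0],[255,0,-6.0,0,0,0,0],[255,0,-6.2,0,0,0,0],[255,0,-6.2,0,0,0,0],[255,0,-6.2,0,0,0,0],[255,0,-6.2,0,0,0,0]]}}

```text
clock: 9.35
eef_pos: [0.4436, -0.1356, 0.0635]
tool_rot: [179.6, 0.0, 91.6]
ft_force: [7.6, 0.5, 1.6]
finger_gap: 0.13
grasp_force: 41.3
```

>>> {"method": "carry_out", "body": {"commands": [[0,0,0,0,0,0,0],[0,0,0,0,0,0,0],[0,0,0,-4,0,0,0],[0,0,0,-8,0,0,0],[0,2,4,-12,0,0,0],[0,4.5,8,-16,0,0,0],[0,4.5,9.8,-20,0,0,0],[0,4.5,9.8,-23,0,0,0],[0,4.5,9.8,-23,0,0,0],[0,4.5,9.8,-23,0,0,0],[0,4.5,9.8,-23,0,0,0],[0,4.5,9.8,-23,0,0,0]]}}

```text
clock: 10.55
eef_pos: [0.5358, -0.0881, 0.2905]
tool_rot: [-179.8, -0.0, 91.6]
ft_force: [-0.3, -0.5, -0.2]
finger_gap: 1.0
grasp_force: 0.0
```

```bash
python3 - <<'E'
from h import *
p,im=shot("wrist","w4");s=sense();print(s["eef_pos"],s["tool_rot"],s["finger_gap"]);np.save("w4p",p,allow_pickle=True)
E
```

```text
[ 0.53606882 -0.08802979  0.29075719] [-1.79823535e+02 -1.68999497e-02  9.15786425e+01] 0.9995700945373583
```

View pics/w4.png

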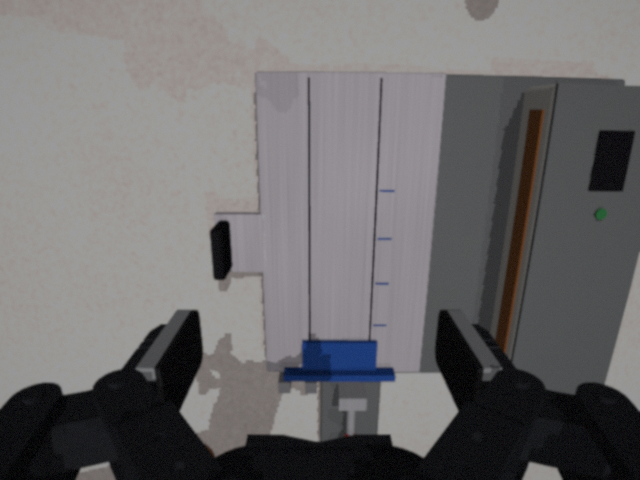

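```bash
python3 - <<'E'
from h import *
p=np.load("w4p.npy",allow_pickle=True).item()
D=[(257,73,-.08,.302,0,1,1),(445,74,.09,.302,0,1,1),(421,373,.09,-.008,0,1,1),(267,373,-.08,-.008,0,1,1),(303,341,-.04,.034,.006,1,1),(376,341,.04,.034,.006,1,1),
(309,90,-.032,.29,0,1,0),(380,90,.032,.29,0,1,0),(387,190.5,.038,.196,0,0,1),(384,239,.038,.148,0,0,1),(381,284,.038,.1,0,0,1),(379,325,.038,.052,0,0,1)]
D=np.array(D);c0=None
W=lambda q:np.c_[D[:,2:4]@np.array([[np.cos(q[2]),np.sin(q[2])],[-np.sin(q[2]),np.cos(q[2])]])+q[:2],D[:,4]+.03]
f=lambda q:((proj(p,W(q))-D[:,:2])*D[:,5:7]).ravel()
r=least_squares(f,[.558,-.28,.02],loss="soft_l1");q=r.x
print(q[:2],np.degrees(q[2]));print(f(q).reshape(-1,2).round(1).tolist())
np.save("tray",q)
E
```

```text
[ 0.5623778  -0.27993516] 1.5251822129053538
[[-3.2, -1.0], [1.8, -1.4], [-0.5, 0.1], [0.1, 0.1], [-0.5, 2.2], [2.0, 2.3], [-0.5, -0.0], [0.7, -0.0], [-0.0, 0.3], [-0.0, -0.0], [-0.0, -0.3], [-0.0, 0.4]]
```

```bash
python3 - <<'E'
from h import *
print(np.round(sense()["joint_pos"],1))
E
```

```text
[ 24.3  15.  -25.8 103.2   7.2  63.6  -2.3]
```

The tray picture shows the stop at row 375 and step edge at row 341. The fit gives tray_start at (0.562,-0.2795) with yaw 1.4°. Next, hover over the blue card.

>>> {"method": "carry_out", "body": {"commands": [[60,3,0.7,0,0,0,-8],[60,6,1.4,0,0,0,-16],[60,9,2.1,0,0,0,-24],[60,12,2.8,0,0,0,-32],[60,15,3.5,0,0,0,-40],[60,18,4.2,0,0,0,-48],[60,21,5,0,0,0,-56],[60,24,6,1,0,0,-64],[60,27.1,7.2,2,0,0,-72],[60,27.1,7.2,3,0,0,-80],[60,27.1,7.2,4,0,0,-88],[60,27.1,7.2,4,0,0,-90.5]]}}

```text
clock: 11.8
eef_pos: [0.6005, 0.1846, 0.2494]
tool_rot: [-179.9, -0.3, -177.6]
ft_force: [0.1, -0.3, 0.9]
finger_gap: 0.762
grasp_force: 0.0
```

>>> {"method": "carry_out", "body": {"commands": [[60,0,0,0,0,0,0],[60,0,0,0,0,0,0],[60,0,0,0,0,0,0],[60,0,0,0,0,0,0]]}}

```text
clock: 12.2
eef_pos: [0.6018, 0.1851, 0.2525]
tool_rot: [-180.0, 0.0, -177.9]
ft_force: [0.8, 0.2, -1.9]
finger_gap: 0.764
grasp_force: 0.0
```

```bash
cat >> h.py <<'E'
def card(p,im,near,z=.006):
    "pose of the teal card nearest to world xy `near`: centre, yaw of label direction (deg)"
    hsv=cv2.cvtColor(im,cv2.COLOR_RGB2HSV).astype(int);H,S,V=hsv[...,0],hsv[...,1],hsv[...,2]
    m=((H>78)&(H<100)&(S>90)&(V>30)).astype(np.uint8)
    out=[]
    for c in cv2.findContours(m,0,1)[0]:
        if cv2.contourArea(c)<300: continue
        w=unproj(p,c[:,0],z)[:,:2];(x,y),(a,b),t=cv2.minAreaRect((w*1000).astype(np.float32))
        out.append((np.hypot(x/1000-near[0],y/1000-near[1]),x/1000,y/1000,a,b,t))
    return sorted(out)[:3]
E
python3 - <<'E'
from h import *
p,im=shot("wrist","w5");s=sense();print(s["eef_pos"],s["tool_rot"],s["finger_gap"],np.round(s["joint_pos"],1));np.save("p5",p)
for q in cut_out("card_blue","wrist"):
    c,a,sz=rect(p,q["region"],.006);print(q["xy"],q["score"],c.round(4),a,sz)
for o in card(p,im,(.612,.185)):print(np.round(o,3))
E
```

```text
[0.60175353 0.18517466 0.25251957] [-1.79996011e+02  2.47344634e-02 -1.77927499e+02] 0.7638159585564451 [  9.8  29.9 -45.7  93.4  22.9  66.5  50.7]
[320.4, 202.7] 0.65 [0.6111 0.1823] 4.042169570922852 (80.31212615966797, 55.78910827636719)
[3.0000e-03 6.1000e-01 1.8200e-01 7.7266e+01 5.3749e+01 3.9510e+00]
[ 0.197  0.461  0.312 60.665 54.51   5.162]
[ 0.273  0.471  0.419 56.303 78.106 78.169]
```

View pics/w5.png

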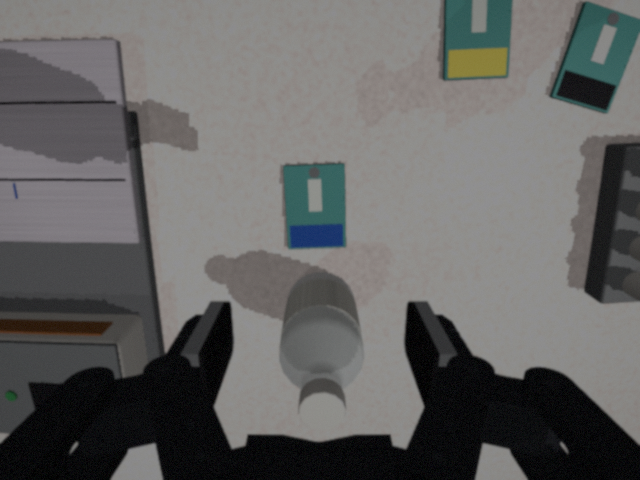

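Blue card is at (314,205) with its label facing the bottle. Yellow is at (478,40) and black at (597,55). Descend onto blue.

>>> {"method": "carry_out", "body": {"commands": [[60,-0.1,-0.35,5,0,0,-1.9],[60,-0.1,-0.35,10,0,0,-1.9],[60,-0.1,-0.35,15,0,0,-1.9],[60,-0.1,-0.35,19,0,0,-1.9],[60,-0.1,-0.35,21.5,0,0,-1.9],[60,-0.1,-0.35,22.8,0,0,-1.9],[60,-0.1,-0.35,23.2,0,0,-1.9],[60,-0.1,-0.35,23.2,0,0,-1.9],[60,-0.1,-0.35,23.2,0,0,-1.9]]}}

```text
clock: 13.2
eef_pos: [0.604, 0.1822, 0.022]
tool_rot: [180.0, 0.2, -176.0]
ft_force: [-0.3, -0.3, 1.0]
finger_gap: 0.766
grasp_force: 0.0
```

>>> {"method": "carry_out", "body": {"commands": [[60,0,0,0.1,0,0,0],[60,0,0,0.2,0,0,0],[60,0,0,0.3,0,0,0],[60,0,0,0.3,0,0,0]]}}

```text
clock: 13.6
eef_pos: [0.6029, 0.1816, 0.0174]
tool_rot: [-180.0, 0.0, -176.0]
ft_force: [0.4, 0.1, 0.1]
finger_gap: 0.765
grasp_force: 0.0
```

>>> {"method": "carry_out", "body": {"commands": [[60,0,0,0.1,0,0,0],[60,0,0,0.2,0,0,0],[60,0,0,0.2,0,0,0]]}}

```text
clock: 13.9
eef_pos: [0.6029, 0.1818, 0.0158]
tool_rot: [-180.0, 0.0, -176.0]
ft_force: [-1.4, -1.2, 4.2]
finger_gap: 0.764
grasp_force: 2.4
```

>>> {"method": "carry_out", "body": {"commands": [[60,0,0,0.1,0,0,0],[60,0,0,0.2,0,0,0],[60,0,0,0.2,0,0,0]]}}

```text
clock: 14.2
eef_pos: [0.6029, 0.1818, 0.0156]
tool_rot: [-179.9, 0.0, -176.0]
ft_force: [-7.9, -4.7, 21.4]
finger_gap: 0.765
grasp_force: 10.7
```

>>> {"method": "carry_out", "body": {"commands": [[60,0,0,-0.4,0,0,0],[60,0,0,-0.4,0,0,0],[110,0,0,-0.45,0,0,0],[160,0,0,-0.45,0,0,0],[255,0,0,-0.45,0,0,0],[255,0,0,-0.45,0,0,0],[255,0,0,-0.45,0,0,0],[255,0,0,-1.5,0,0,0],[255,0,0,-3,0,0,0],[255,0,0,-3,0,0,0]]}}

```text
clock: 15.2
eef_pos: [0.6042, 0.1824, 0.0456]
tool_rot: [179.9, 0.2, -176.0]
ft_force: [2.0, -0.0, -0.2]
finger_gap: 0.637
grasp_force: 42.5
```

>>> {"method": "carry_out", "body": {"commands": [[255,0,0,-5,0,0,0],[255,0,0,-10,0,0,0],[255,1,-4,-13,0,0,8],[255,2,-8,-13,0,0,16],[255,3,-12,-13,0,0,24],[255,3.7,-16,-13,0,0,32],[255,4.4,-20,-13,0,0,40],[255,5,-24,-13,0,0,48],[255,5.6,-28,-13,0,0,56],[255,6.2,-32,-13,0,0,64],[255,6.6,-36,-13,0,0,72],[255,7.1,-40.5,-13,0,0,80]]}}

```text
clock: 16.4
eef_pos: [0.5601, -0.2281, 0.1736]
tool_rot: [180.0, -0.0, 103.7]
ft_force: [1.0, 0.1, 0.1]
finger_gap: 0.64
grasp_force: 42.9
```

>>> {"method": "carry_out", "body": {"commands": [[255,0,0,0,0,0,8],[255,0,0,0,0,0,12.6],[255,0,0,0,0,0,12.6],[255,0,0,0,0,0,12.6]]}}

```text
clock: 16.8
eef_pos: [0.5603, -0.2269, 0.1733]
tool_rot: [180.0, -0.0, 91.6]
ft_force: [0.4, 0.6, -1.6]
finger_gap: 0.638
grasp_force: 42.9
```

```bash
python3 - <<'E'
from h import *
p,im=shot("wrist","w6");s=sense();print(s["eef_pos"],s["tool_rot"],s["finger_gap"],s["grasp_force"])
z=s["eef_pos"][2]-.0175+.006
for o in card(p,im,s["eef_pos"],z):print(np.round(o,3))
q=[.562,-.2795,np.radians(1.4)];c,n=np.cos(q[2]),np.sin(q[2])
print("tgt",tool([.5607,-.2275,.16]))
E
```

```text
[ 0.56028347 -0.22679642  0.17333222] [-1.79998803e+02 -6.39796213e-03  9.15633277e+01] 0.6399907324527543 42.92685091495514
[ 7.0000e-03  5.6000e-01 -2.3400e-01  5.5117e+01  7.8677e+01  1.5150e+00]
tgt (array([-0.07,  0.04,  1.33]), array([ 0.5603, -0.2268,  0.1733]), array([-1.800e+02, -1.000e-02,  9.156e+01]))
```

View pics/w6.png

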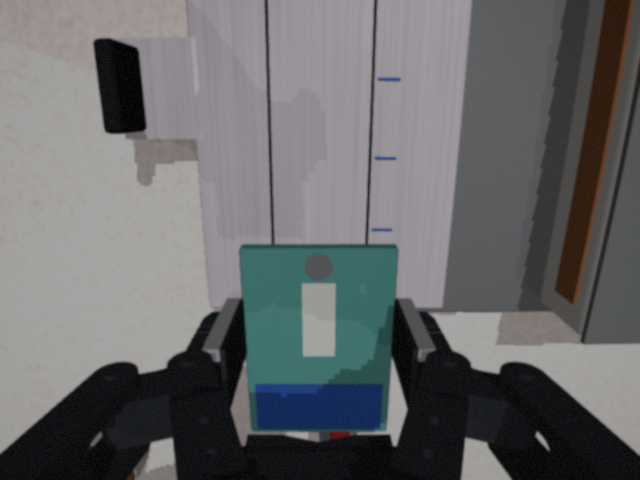

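Card is held straight with centre at about (0.560,-0.234). Tilt 7° and lower it.

>>> {"method": "carry_out", "body": {"commands": [[255,0,0.05,4,0,-4,0],[255,0,0.05,7,0,-7,0],[255,0,0.05,9.5,0,-7,0],[255,0,0.05,11,0,-7,0],[255,0,0.05,11.5,0,-7,0],[255,0,0.05,11.8,0,-7,0],[255,0,0.05,12,0,-7,0],[255,0,0.05,12,0,-7,0]]}}

```text
clock: 17.65
eef_pos: [0.5613, -0.2277, 0.0541]
tool_rot: [179.9, 7.0, 91.4]
ft_force: [-0.1, -0.3, 0.4]
finger_gap: 0.639
grasp_force: 42.9
```

>>> {"method": "carry_out", "body": {"commands": [[255,0,0,0.1,0,0,0],[255,0,0,0.2,0,0,0],[255,0,0,0.2,0,0,0]]}}

```text
clock: 17.95
eef_pos: [0.5612, -0.2277, 0.052]
tool_rot: [179.9, 7.0, 91.4]
ft_force: [0.5, -0.7, 2.8]
finger_gap: 0.638
grasp_force: 43.3
```

>>> {"method": "carry_out", "body": {"commands": [[130,0,0,0.1,0,0,0],[100,0,0,0.1,0,0,0],[60,0,0,0.1,0,0,0],[60,0,0,0.1,0,0,0],[60,0,0,0.1,0,0,0],[60,0,0,-2,0,0,0],[60,0,0,-6,0,0,0],[60,0,0,-10,0,3,0],[60,0,0,-14,0,7,0],[60,4,0,-14,0,7,0],[60,4,0,-14,0,7,0],[60,4,0,-14,0,7,0]]}}

```text
clock: 19.15
eef_pos: [0.559, -0.1696, 0.185]
tool_rot: [-180.0, -0.0, 91.5]
ft_force: [0.2, -0.3, -0.2]
finger_gap: 0.764
grasp_force: 0.0
```

```bash
python3 - <<'E'
from h import *
p,im=shot("wrist","w7");s=sense();print(s["eef_pos"],s["tool_rot"],s["finger_gap"],s["grasp_force"])
for o in card(p,im,(.561,-.2355),.04):print(np.round(o,4))
p,im=shot("scene")
for t in("card_yellow","card_black"):
    for q in cut_out(t,"scene")[:3]:
        c,a,sz=rect(p,q["region"],.006);print(t,np.round(q["xy"]),round(q["score"],2),c.round(3),round(a,1),np.round(sz))
E
```

```text
[ 0.55892803 -0.17063433  0.18480722] [-1.79928734e+02  2.72198342e-03  9.14536219e+01] 0.7671423036453826 0.0
[ 3.40000e-03  5.61200e-01 -2.38900e-01  5.66714e+01  8.47239e+01
  1.51510e+00]
card_yellow [393. 228.] 0.66 [0.38 0.21] 45.7 [83. 58.]
card_yellow [422. 253.] 0.59 [0.457 0.316] 6.6 [83. 57.]
card_yellow [276. 260.] 0.34 [ 0.524 -0.145] 91.3 [341. 240.]
card_black [458. 263.] 0.87 [0.476 0.423] 166.5 [85. 59.]
card_black [453. 229.] 0.75 [0.35  0.406] 151.8 [83. 55.]
card_black [276. 261.] 0.61 [ 0.524 -0.145] 91.3 [341. 242.]
```

View pics/w7.png

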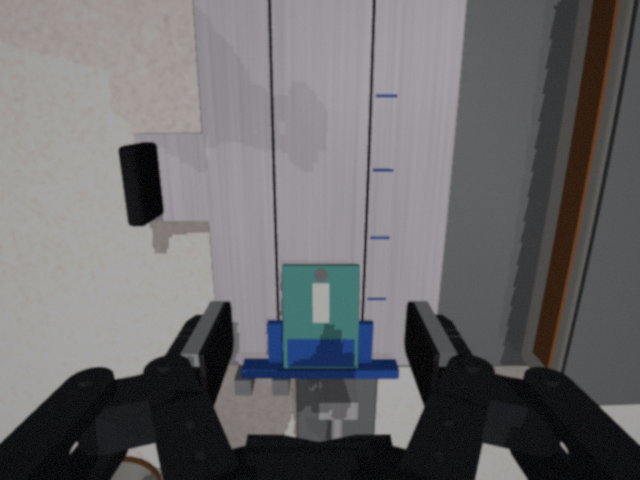

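>>> {"method": "carry_out", "body": {"commands": [[60,3,-0.9,-3,0,0,-8],[60,7,-1.8,-6.5,0,0,-16],[60,11,-2.7,-6.5,0,0,-24],[60,15.5,-3.6,-6.5,0,0,-32],[60,20,-4.5,-6.5,0,0,-40],[60,24.5,-5.4,-6.5,0,0,-48],[60,29,-6.3,-6.5,0,0,-56],[60,33,-7.2,-6.5,0,0,-64],[60,37,-8.1,-6.5,0,0,-72],[60,41,-9,-6.5,0,0,-80],[60,45,-10,-6.5,0,0,-88],[60,48.5,-10.7,-6.5,0,0,-94]]}}

```text
clock: 20.55
eef_pos: [0.44, 0.313, 0.2502]
tool_rot: [180.0, -0.0, -174.3]
ft_force: [0.2, 0.4, 1.1]
finger_gap: 0.766
grasp_force: 0.0
```

>>> {"method": "carry_out", "body": {"commands": [[60,0,0,0,0,0,0],[60,0,0,0,0,0,0],[60,0,0,0,0,0,0],[60,0,0,0,0,0,0]]}}

```text
clock: 20.95
eef_pos: [0.4414, 0.3098, 0.2501]
tool_rot: [-179.9, -0.0, -174.8]
ft_force: [0.1, -0.1, -1.1]
finger_gap: 0.762
grasp_force: 0.0
```

```bash
cat >> h.py <<'E'
def plan(near,label,off=.008,zt=.0178):
    "moves to grasp the card near `near` whose label end points along `label` (deg, rough)"
    p,im=shot("wrist");s=sense();o=card(p,im,near);print(np.round(o,4))
    _,x,y,a,b,t=o[0];t=t if a>b else t+90
    l=(t-label+90)%180-90+label;u=np.array([np.cos(np.radians(l)),np.sin(np.radians(l))])
    d,pos,rot=tool([*(np.array([x,y])-off*u),zt]);turn=-((l+180-rot[2]+180)%360-180)
    print("label yaw",round(l,2),"shift",d,"turn z",round(turn,2),pos,rot)
E
python3 - <<'E'
from h import *
p=camera_params("wrist")
plan((.455,.315),5)
for q in cut_out("card_yellow","wrist")[:2]:
    c,a,sz=rect(p,q["region"],.006);print(q["xy"],q["score"],c.round(4),a,sz)
E
```

```text
[[1.40000e-02 4.41500e-01 3.11500e-01 5.58885e+01 5.35135e+01 5.33110e+00]
 [1.05500e-01 4.69300e-01 4.19500e-01 5.42624e+01 7.70065e+01 7.86448e+01]]
label yaw 5.33 shift [ 0.77  0.17 23.24] turn z -0.1 [0.4413 0.31   0.2502] [-179.95    0.   -174.77]
[321.1, 204.0] 0.87 [0.452  0.3126] 5.184610366821289 (80.44627380371094, 56.7286491394043)
[209.7, 112.7] 0.71 [0.3768 0.2092] 44.84450912475586 (80.09390258789062, 57.189090728759766)
```

>>> {"method": "carry_out", "body": {"commands": [[60,-0.3,0.2,5,0,0,0],[60,-0.3,0.2,10,0,0,0],[60,-0.3,0.2,15,0,0,0],[60,-0.3,0.2,19,0,0,0],[60,-0.3,0.2,22,0,0,0],[60,-0.3,0.2,23.2,0,0,0],[60,-0.3,0.2,23.2,0,0,0],[60,-0.3,0.2,23.2,0,0,0]]}}

```text
clock: 21.85
eef_pos: [0.4441, 0.3141, 0.0192]
tool_rot: [180.0, 0.1, -174.6]
ft_force: [-0.3, 1.0, -0.1]
finger_gap: 0.762
grasp_force: 0.0
```

>>> {"method": "carry_out", "body": {"commands": [[110,0,0,0,0,0,0],[160,0,0,0,0,0,0],[255,0,0,0,0,0,0],[255,0,0,0,0,0,0],[255,0,0,0,0,0,0],[255,0,0,-1.5,0,0,0],[255,0,0,-3,0,0,0],[255,0,0,-3,0,0,0]]}}

```text
clock: 22.65
eef_pos: [0.4448, 0.315, 0.0513]
tool_rot: [179.9, 0.2, -174.6]
ft_force: [-0.4, -0.2, -0.0]
finger_gap: 0.638
grasp_force: 42.6
```

>>> {"method": "carry_out", "body": {"commands": [[255,0,0,-5,0,0,0],[255,0,-2,-10,0,0,0],[255,-0.5,-6,-13,0,0,8],[255,-1,-10,-13,0,0,16],[255,-1.5,-14.5,-13,0,0,24],[255,-2.2,-19,-13,0,0,32],[255,-3,-23.5,-13,0,0,40],[255,-3.8,-28,-13,0,0,48],[255,-4.6,-33,-13,0,0,56],[255,-5.4,-38,-13,0,0,64],[255,-6.2,-42.5,-13,0,0,72],[255,-6.8,-47,-13,0,0,80]]}}

```text
clock: 23.85
eef_pos: [0.5556, -0.15, 0.1788]
tool_rot: [180.0, 0.0, 105.1]
ft_force: [1.7, 0.6, -0.9]
finger_gap: 0.636
grasp_force: 43.1
```

>>> {"method": "carry_out", "body": {"commands": [[255,0.4,-3.3,0,0,0,8],[255,0.4,-3.3,0,0,0,13.9],[255,0.4,-3.3,0,0,0,13.9],[255,0.4,-3.3,0,0,0,13.9]]}}

```text
clock: 24.25
eef_pos: [0.5229, -0.1522, 0.1788]
tool_rot: [179.9, 0.0, 91.7]
ft_force: [0.0, -0.1, -0.4]
finger_gap: 0.634
grasp_force: 43.1
```

```bash
python3 - <<'E'
from h import *
p,im=shot("wrist","w8");s=sense();print(s["eef_pos"],s["tool_rot"],s["finger_gap"],s["grasp_force"])
z=s["eef_pos"][2]-.0175+.006
for o in card(p,im,s["eef_pos"],z):print(np.round(o,3))
for q in cut_out("card_yellow","wrist")[:2]:
    c,a,sz=rect(p,q["region"],z);print(q["xy"],q["score"],c.round(4),a,sz)
print("tgt",tool([.5596,-.1795,.16]))
E
```

```text
[ 0.5230843  -0.15204105  0.17877055] [ 1.79937208e+02 -4.31262412e-03  9.17123267e+01] 0.6361242808139516 43.06781530380249
[ 6.0000e-03  5.2400e-01 -1.5800e-01  5.8773e+01  7.8092e+01  4.7700e-01]
[385.3, 144.1] 0.68 [ 0.5282 -0.1058] 91.17326164245605 (126.1112289428711, 108.90084075927734)
[317.1, 331.5] 0.56 [ 0.5222 -0.1586] 91.33355391025543 (79.23851013183594, 54.84124755859375)
tgt (array([-2.86,  3.57,  1.87]), array([ 0.523 , -0.152 ,  0.1787]), array([ 1.7995e+02, -1.0000e-02,  9.1690e+01]))
```

>>> {"method": "carry_out", "body": {"commands": [[255,-3,3.6,2,0,-3,0],[255,-3,3.6,5,0,-7,0],[255,-3,3.6,8,0,-7,0],[255,-3,3.6,10.5,0,-7,0],[255,-3,3.6,11.6,0,-7,0],[255,-3,3.6,12,0,-7,0],[255,-3,3.6,12.3,0,-7,0],[255,-3,3.6,12.3,0,-7,0],[255,-3,3.6,12.3,0,-7,0]]}}

```text
clock: 25.25
eef_pos: [0.56, -0.182, 0.0565]
tool_rot: [179.9, 7.0, 91.5]
ft_force: [-0.6, 0.2, -0.8]
finger_gap: 0.638
grasp_force: 43.1
```

>>> {"method": "carry_out", "body": {"commands": [[255,0,0,0.1,0,0,0],[255,0,0,0.2,0,0,0],[255,0,0,0.2,0,0,0]]}}

```text
clock: 25.55
eef_pos: [0.5596, -0.1821, 0.0538]
tool_rot: [179.9, 7.0, 91.5]
ft_force: [-0.2, 0.3, 1.3]
finger_gap: 0.637
grasp_force: 43.2
```

>>> {"method": "carry_out", "body": {"commands": [[255,0,0,0.1,0,0,0],[255,0,0,0.1,0,0,0],[130,0,0,0.1,0,0,0],[100,0,0,0.1,0,0,0],[60,0,0,0.1,0,0,0],[60,0,0,0.1,0,0,0],[60,0,0,0.1,0,0,0],[60,0,0,-2,0,0,0],[60,0,0,-6,0,0,0],[60,0,0,-10,0,3,0],[60,0,0,-14,0,7,0],[60,0,0,-14,0,7,0]]}}

```text
clock: 26.75
eef_pos: [0.562, -0.1669, 0.198]
tool_rot: [179.5, 0.1, 91.3]
ft_force: [0.7, -0.9, 0.1]
finger_gap: 0.768
grasp_force: 0.0
```

```bash
python3 - <<'E'
from h import *
p,im=shot("wrist","w9");s=sense();print(s["eef_pos"],s["tool_rot"],s["finger_gap"])
for o in card(p,im,(.56,-.21),.04):print(np.round(o,4))
E
```

```text
[ 0.56031134 -0.16645981  0.19509958] [1.79691980e+02 9.67170669e-02 9.13588553e+01] 0.7632411275928012
[ 7.200000e-03  5.596000e-01 -2.172000e-01  5.726570e+01  1.288678e+02
  2.784500e+00]
```

View pics/w9.png

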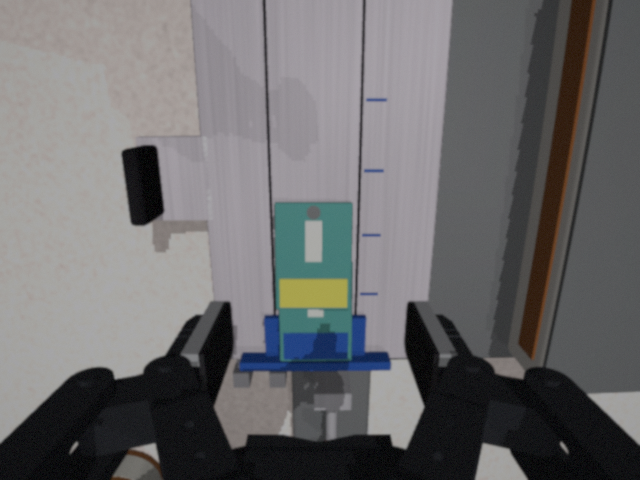

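```bash
python3 - <<'E'
from h import *
p=camera_params("wrist");q=[.562,-.2795,np.radians(1.4)];c,n=np.cos(q[2]),np.sin(q[2])
for px,z in(((314,308.5),.0458),((313,202.5),.036),((316,361),.046),((366,294),.03),((375,235),.03),((374,170.5),.03)):
    w=unproj(p,px,z)[0][:2]-q[:2];print(px,(w@np.array([[c,-n],[n,c]])).round(4))
p,im=shot("scene")
for k in("card_black",):
    for q in cut_out(k,"scene")[:3]:
        c,a,sz=rect(p,q["region"],.006);print(np.round(q["xy"]),round(q["score"],2),c.round(3),round(a,1),np.round(sz))
E
```

```text
(314, 308.5) [-0.0022  0.0497]
(313, 202.5) [-0.0026  0.1273]
(316, 361) [-0.0009  0.0045]
(366, 294) [0.0379 0.0537]
(375, 235) [0.0429 0.1014]
(374, 170.5) [0.0404 0.1489]
[456. 262.] 0.66 [0.476 0.423] 167.7 [86. 58.]
[454. 230.] 0.55 [0.348 0.406] 150.5 [84. 57.]
```

>>> {"method": "carry_out", "body": {"commands": [[60,4.5,-0.7,-3,0,0,-8],[60,9.4,-1.4,-4,0,0,-16],[60,14.3,-2.1,-5.0,0,0,-24],[60,19.2,-2.8,-5.5,0,0,-32],[60,24.1,-3.5,-5.5,0,0,-40],[60,29,-4.2,-5.5,0,0,-48],[60,33.9,-4.9,-5.5,0,0,-56],[60,38.8,-5.6,-5.5,0,0,-64],[60,43.7,-6.3,-5.5,0,0,-72],[60,48.6,-7.1,-5.5,0,0,-76.6],[60,53.5,-8,-5.5,0,0,-76.6],[60,58,-8.5,-5.5,0,0,-76.6]]}}

```text
clock: 28.1
eef_pos: [0.4565, 0.4145, 0.2452]
tool_rot: [-179.8, -0.1, 168.2]
ft_force: [0.5, 1.1, 0.5]
finger_gap: 0.765
grasp_force: 0.0
```

>>> {"method": "carry_out", "body": {"commands": [[60,0,0,0,0,0,0],[60,0,0,0,0,0,0],[60,0,0,0,0,0,0],[60,0,0,0,0,0,0]]}}

```text
clock: 28.5
eef_pos: [0.4593, 0.4108, 0.2466]
tool_rot: [-179.9, 0.0, 168.0]
ft_force: [-0.2, 0.4, -0.5]
finger_gap: 0.767
grasp_force: 0.0
```

```bash
python3 - <<'E'
from h import *
p=camera_params("wrist")
plan((.471,.42),-12)
for q in cut_out("card_black","wrist")[:2]:
    c,a,sz=rect(p,q["region"],.006);print(q["xy"],q["score"],c.round(4),a,sz)
    u=np.array([np.cos(np.radians(a)),np.sin(np.radians(a))]);u*=np.sign(u[0]);print(tool([*(c-.008*u),.0178]))
E
```

```text
[[1.60000e-03 4.69400e-01 4.20600e-01 5.37719e+01 7.74368e+01 7.85368e+01]]
label yaw -11.46 shift [ 0.03  1.17 22.91] turn z -0.58 [0.4594 0.4109 0.2469] [-1.7992e+02  2.0000e-02  1.6796e+02]
[282.0, 68.8] 0.92 [0.3459 0.4042] 149.38977813720703 (79.46084594726562, 55.83578872680664)
(array([11.72, -2.77, 22.93]), array([0.4594, 0.4112, 0.2471]), array([-1.7995e+02,  2.0000e-02,  1.6798e+02]))
[330.6, 206.4] 0.83 [0.4697 0.4206] 168.36416625976562 (79.80046081542969, 55.82255554199219)
(array([-1.000e-02,  1.160e+00,  2.293e+01]), array([0.4594, 0.4112, 0.2471]), array([-1.7995e+02,  2.0000e-02,  1.6798e+02]))
```

>>> {"method": "carry_out", "body": {"commands": [[60,0,1.15,5,0,0,-0.5],[60,0,1.15,10,0,0,-0.5],[60,0,1.15,15,0,0,-0.5],[60,0,1.15,19,0,0,-0.5],[60,0,1.15,21.7,0,0,-0.5],[60,0,1.15,22.9,0,0,-0.5],[60,0,1.15,22.9,0,0,-0.5],[60,0,1.15,22.9,0,0,-0.5]]}}

```text
clock: 29.4
eef_pos: [0.4618, 0.4242, 0.0193]
tool_rot: [179.9, 0.1, 168.6]
ft_force: [0.3, -0.0, -0.1]
finger_gap: 0.764
grasp_force: 0.0
```

>>> {"method": "carry_out", "body": {"commands": [[110,0,0,0,0,0,0],[160,0,0,0,0,0,0],[255,0,0,0,0,0,0],[255,0,0,0,0,0,0],[255,0,0,0,0,0,0],[255,0,0,-1.5,0,0,0],[255,0,0,-3,0,0,0],[255,0,0,-3,0,0,0]]}}

```text
clock: 30.2
eef_pos: [0.462, 0.4255, 0.0515]
tool_rot: [179.8, 0.1, 168.6]
ft_force: [-0.1, 1.1, -0.7]
finger_gap: 0.635
grasp_force: 42.4
```

```bash
python3 - <<'E'
from h import *
print(tool([.5595,-.1325,.18]))
E
```

```text
(array([-20.62, -52.72, -13.01]), array([0.462 , 0.4255, 0.0515]), array([1.7977e+02, 1.4000e-01, 1.6860e+02]))
```

>>> {"method": "carry_out", "body": {"commands": [[255,0,0,-5,0,0,0],[255,0,0,-10,0,0,0],[255,0,0,-13,0,0,0]]}}

```text
clock: 30.5
eef_pos: [0.4614, 0.4252, 0.1824]
tool_rot: [179.8, 0.1, 168.6]
ft_force: [-0.3, 1.2, -0.6]
finger_gap: 0.635
grasp_force: 42.9
```

>>> {"method": "carry_out", "body": {"commands": [[255,-1.6,-4.2,0,0,0,8],[255,-3.2,-8.4,0,0,0,16],[255,-5,-13,0,0,0,24],[255,-6.8,-17.5,0,0,0,32],[255,-8.6,-22,0,0,0,40],[255,-10.4,-26.5,0,0,0,48],[255,-12.2,-31,0,0,0,56],[255,-14,-35.5,0,0,0,64],[255,-15.8,-40,0,0,0,72],[255,-17.6,-44.5,0,0,0,77.2],[255,-19.2,-49,0,0,0,77.2],[255,-20.6,-52.7,0,0,0,77.2]]}}

```text
clock: 31.7
eef_pos: [0.5586, -0.1364, 0.1787]
tool_rot: [180.0, 0.1, 91.3]
ft_force: [0.8, 0.1, 0.2]
finger_gap: 0.635
grasp_force: 42.9
```

>>> {"method": "carry_out", "body": {"commands": [[255,0,0,0,0,0,0],[255,0,0,0,0,0,0],[255,0,0,0,0,0,0]]}}

```text
clock: 32.0
eef_pos: [0.5587, -0.1318, 0.1785]
tool_rot: [180.0, -0.0, 91.5]
ft_force: [0.3, -0.3, -0.5]
finger_gap: 0.635
grasp_force: 42.9
```

```bash
python3 - <<'E'
from h import *
p,im=shot("wrist","w10");s=sense();print(s["grasp_force"])
z=s["eef_pos"][2]-.0175+.006
for q in cut_out("card_black","wrist")[:2]:
    c,a,sz=rect(p,q["region"],z);print(q["xy"],q["score"],c.round(4),a,sz)
print("tgt",tool([.5595,-.1325,.18]))
E
```

```text
42.892711758613586
[314.4, 330.5] 0.63 [ 0.558  -0.1385] 90.88459986448288 (79.62291717529297, 54.72520065307617)
tgt (array([-0.1 ,  0.07, -0.15]), array([ 0.5588, -0.1315,  0.1785]), array([ 1.7999e+02, -3.0000e-02,  9.1560e+01]))
```

>>> {"method": "carry_out", "body": {"commands": [[255,-0.2,0.1,3,0,-4,0],[255,-0.2,0.1,6,0,-7,0],[255,-0.2,0.1,9,0,-7,0],[255,-0.2,0.1,11,0,-7,0],[255,-0.2,0.1,11.8,0,-7,0],[255,-0.2,0.1,12.2,0,-7,0],[255,-0.2,0.1,12.4,0,-7,0],[255,-0.2,0.1,12.5,0,-7,0],[255,-0.2,0.1,12.5,0,-7,0]]}}

```text
clock: 33.0
eef_pos: [0.5604, -0.1355, 0.0542]
tool_rot: [179.9, 7.0, 91.4]
ft_force: [-0.3, 0.7, -1.2]
finger_gap: 0.634
grasp_force: 42.9
```

>>> {"method": "carry_out", "body": {"commands": [[255,0,0,0.05,0,0,0],[255,0,0,0.05,0,0,0]]}}

```text
clock: 33.2
eef_pos: [0.5604, -0.1355, 0.0536]
tool_rot: [179.9, 7.0, 91.4]
ft_force: [0.7, 0.1, 3.2]
finger_gap: 0.637
grasp_force: 43.2
```

Contact. Release, then view.

>>> {"method": "carry_out", "body": {"commands": [[130,0,0,0,0,0,0],[100,0,0,0,0,0,0],[60,0,0,0,0,0,0],[60,0,0,0,0,0,0],[60,0,0,0,0,0,0],[60,0,0,-2,0,0,0],[60,0,0,-6,0,0,0],[60,0,0,-10,0,3,0],[60,0,0,-15,0,7,0],[60,0,0,-15,0,7,0],[60,0,0,-15,0,7,0]]}}

```text
clock: 34.3
eef_pos: [0.5598, -0.118, 0.2028]
tool_rot: [179.9, 0.1, 91.3]
ft_force: [-0.6, -0.2, -1.8]
finger_gap: 0.765
grasp_force: 0.0
```

```bash
python3 - <<'E'
from h import *
p,im=shot("wrist","w11");s=sense();print(s["eef_pos"],s["tool_rot"],s["finger_gap"])
q=[.562,-.2795,np.radians(1.4)];c,n=np.cos(q[2]),np.sin(q[2]);M=np.array([[c,-n],[n,c]])
hsv=cv2.cvtColor(im,cv2.COLOR_RGB2HSV).astype(int);print(hsv.shape)
print("to grip",tool([.4436,-.1370,.16]))
E
```

```text
[ 0.55880985 -0.11748386  0.20129585] [-1.79964592e+02  3.29325860e-02  9.13667182e+01] 0.7686303275775141
(480, 640, 3)
to grip (array([ -1.67, -11.56,   4.14]), array([ 0.5588, -0.1175,  0.2013]), array([-1.7996e+02,  3.0000e-02,  9.1370e+01]))
```

View pics/w11.png

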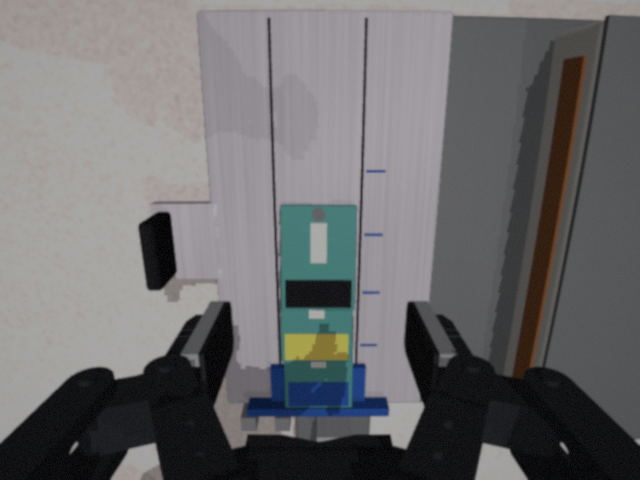

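```bash
python3 - <<'E'
from h import *
p=camera_params("wrist");q=[.562,-.2795,np.radians(1.4)];c,n=np.cos(q[2]),np.sin(q[2])
for px,z in(((318,308),.0458),((318,205),.036),((317,361),.0458),((318,408),.046),((371,293),.03),((374,235),.03)):
    w=unproj(p,px,z)[0][:2]-q[:2];print(px,(w@np.array([[c,-n],[n,c]])).round(4))
E
```

```text
(318, 308) [-0.0004  0.096 ]
(318, 205) [-0.0003  0.1733]
(317, 361) [-0.0013  0.0493]
(318, 408) [-0.0006  0.0037]
(371, 293) [0.0413 0.1009]
(374, 235) [0.0417 0.1488]
```

>>> {"method": "carry_out", "body": {"commands": [[100,-0.5,-4,2,0,0,0],[100,-1,-8,4,0,0,0],[100,-1.5,-11.5,6,0,0,0],[100,-1.5,-11.5,6,0,0,0],[100,-1.5,-11.5,9,0,0,0],[100,-1.5,-11.5,12,0,0,0],[100,-1.5,-11.5,13.8,0,0,0],[100,-1.5,-11.5,13.8,0,0,0],[100,-1.5,-11.5,13.8,0,0,0]]}}

```text
clock: 35.25
eef_pos: [0.4445, -0.1343, 0.0632]
tool_rot: [-179.9, -0.0, 91.5]
ft_force: [-1.0, -0.1, -0.1]
finger_gap: 0.61
grasp_force: 0.0
```

>>> {"method": "carry_out", "body": {"commands": [[160,0,0,0,0,0,0],[255,0,0,0,0,0,0],[255,0,0,0,0,0,0],[255,0,0,0,0,0,0],[255,0,0,0,0,0,0]]}}

```text
clock: 35.75
eef_pos: [0.4453, -0.1352, 0.0646]
tool_rot: [179.9, 0.0, 91.4]
ft_force: [-1.2, 0.5, 6.9]
finger_gap: 0.129
grasp_force: 39.7
```

Row spacing is about 46 mm. Push home slowly.

>>> {"method": "carry_out", "body": {"commands": [[255,0,0.3,0,0,0,0],[255,0,0.8,0,0,0,0],[255,0,1.4,0,0,0,0],[255,0,2.0,0,0,0,0],[255,0,2.6,0,0,0,0],[255,0,3.2,0,0,0,0],[255,0,3.8,0,0,0,0],[255,0,4.4,0,0,0,0],[255,0,5.0,0,0,0,0],[255,0,5.4,0,0,0,0],[255,0,5.8,0,0,0,0],[255,0,6.0,0,0,0,0]]}}

```text
clock: 36.95
eef_pos: [0.5038, -0.1338, 0.0646]
tool_rot: [-179.9, 0.0, 91.4]
ft_force: [-11.4, 0.9, 17.7]
finger_gap: 0.13
grasp_force: 41.4
```

>>> {"method": "carry_out", "body": {"commands": [[255,0,0.1,0,0,0,0],[255,0,0.1,0,0,0,0],[255,0,0.1,0,0,0,0]]}}

```text
clock: 37.25
eef_pos: [0.5038, -0.1338, 0.0646]
tool_rot: [-179.8, 0.1, 91.4]
ft_force: [-8.4, 1.5, 15.6]
finger_gap: 0.13
grasp_force: 41.0
```

>>> {"method": "carry_out", "body": {"commands": [[100,0,0,0,0,0,0],[100,0,0,0,0,0,0],[100,0,0,-4,0,0,0],[100,0,0,-9,0,0,0],[100,-4.5,1.2,-10,0,0,0],[100,-9,2.4,-10,0,0,0],[100,-13.5,3.6,-10,0,0,0],[100,-18,5,-10,0,0,0],[100,-22,6.5,-10,0,0,0],[100,-23.9,7,-10,0,0,0],[100,-23.9,7,-10,0,0,0],[100,-23.9,7,-10,0,0,0]]}}

```text
clock: 38.45
eef_pos: [0.5814, -0.3701, 0.1633]
tool_rot: [-180.0, -0.1, 91.4]
ft_force: [0.1, 1.3, -0.3]
finger_gap: 0.606
grasp_force: 0.0
```

```bash
python3 - <<'E'
from h import *
p,im=shot("wrist","w12");print(tool([.579,-.3709,.0785]));print(proj(p,[[.579,-.3735,.08]]))
hsv=cv2.cvtColor(im,cv2.COLOR_RGB2HSV).astype(int)
m=((hsv[...,0]<8)|(hsv[...,0]>172))&(hsv[...,1]>150)&(hsv[...,2]>60);m[:,:220]=0;m[:,420:]=0;ys,xs=np.nonzero(m);print(np.percentile(xs,[2,50,98]),np.percentile(ys,[2,50,98]))
E
```

```text
(array([-0.19, -0.26,  8.5 ]), array([ 0.5816, -0.3691,  0.1635]), array([-1.7998e+02, -8.0000e-02,  9.1470e+01]))
[[315.22376198 266.02302076]]
[303. 314. 326.] [233. 255. 274.]
```

>>> {"method": "carry_out", "body": {"commands": [[100,-0.1,-0.1,4,0,0,0],[100,-0.1,-0.1,7,0,0,0],[100,-0.1,-0.1,8.4,0,0,0],[100,-0.1,-0.1,8.4,0,0,0],[180,-0.1,-0.1,8.4,0,0,0],[255,-0.1,-0.1,8.4,0,0,0],[255,-0.1,-0.1,8.4,0,0,0],[255,-0.1,-0.1,8.4,0,0,0],[255,-0.1,-0.1,8.4,0,0,0]]}}

```text
clock: 39.4
eef_pos: [0.5796, -0.3721, 0.0818]
tool_rot: [-179.9, 0.0, 91.4]
ft_force: [-6.6, 1.6, 9.0]
finger_gap: 0.152
grasp_force: 40.0
```

>>> {"method": "carry_out", "body": {"commands": [[255,0.6,0,0,0,0,0],[255,1.2,0,0,0,0,0],[255,1.8,0,0,0,0,0],[255,2.4,0,0,0,0,0],[255,2.9,0,0,0,0,0],[255,3.3,0,0,0,0,0],[255,3.6,0,0,0,0,0],[255,3.7,0,0,0,0,0],[255,3.7,0,0,0,0,0],[255,3.7,0,0,0,0,0]]}}

```text
clock: 40.4
eef_pos: [0.5787, -0.337, 0.0818]
tool_rot: [-180.0, 0.2, 91.3]
ft_force: [-6.0, -1.6, 6.5]
finger_gap: 0.154
grasp_force: 39.7
```

>>> {"method": "carry_out", "body": {"commands": [[255,0.2,0,0,0,0,0],[255,0.3,0,0,0,0,0],[255,0.3,0,0,0,0,0],[255,0.3,0,0,0,0,0]]}}

```text
clock: 40.8
eef_pos: [0.5786, -0.3368, 0.0818]
tool_rot: [180.0, 0.4, 91.2]
ft_force: [-3.7, -7.2, 2.6]
finger_gap: 0.149
grasp_force: 39.3
```

>>> {"method": "carry_out", "body": {"commands": [[100,-0.2,0,0,0,0,0],[100,-0.2,0,0,0,0,0],[100,-0.2,0,0,0,0,0],[100,-0.2,0,-5,0,0,0],[100,-0.2,0,-10,0,0,0],[100,5,0,-15,0,0,0],[100,9,0,-19,0,0,0],[100,13,0,-22,0,0,0],[100,17,0,-23,0,0,0],[100,17,0,-23,0,0,0],[100,17,0,-23,0,0,0],[100,17,0,-23,0,0,0]]}}

```text
clock: 42.0
eef_pos: [0.5751, -0.1625, 0.3093]
tool_rot: [-180.0, 0.0, 91.4]
ft_force: [0.0, -0.9, 0.3]
finger_gap: 0.606
grasp_force: 0.0
```

```bash
python3 - <<'E'
from h import *
p,im=shot("wrist");print(sense()["eef_pos"]);cv2.imwrite("pics/w13.png",im[...,::-1])
E
```

```text
[ 0.57483669 -0.1634971   0.30867586]
```

View pics/w13.png

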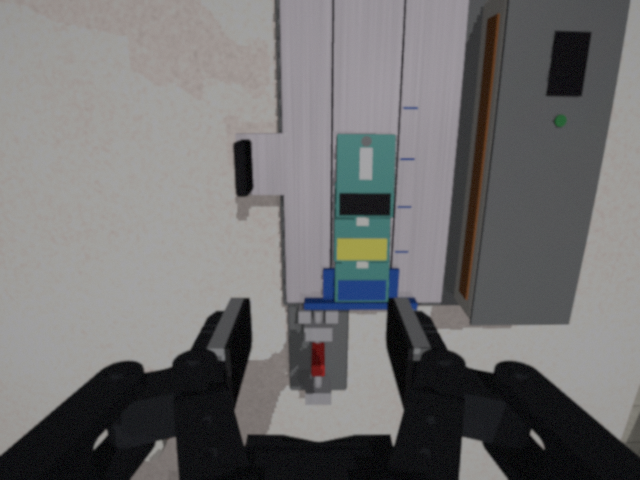

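The picture shows the row intact: black (365,205), yellow (362,249), blue (361,290). The tray is home and the bolt is in its keeper (318,317). Handing in.

```bash
python3 -c "
from rig import *
print(sign_off())"
```

```text
the job is handed in; nothing more can be done
None
```

The job is handed in, with no verdict returned: the three cards present (blue, yellow, black) lie fanned label-up down the middle of the tray, the tray is home and the bolt is shot.

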